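# Check-weigh the tape rolls on the beam scale

## Task

Check-weigh the part-used tape rolls: with the scale's beam still locked, slide every small tape roll (two or three of them) up off its spindle and lay them flat, side by side, on the green load pan, and lay the steel check weight flat on the bare steel pan. Then swing the red arrest lever fully over to free the beam, give it a few seconds to tip and come to rest with nothing touching the pans, and swing the lever fully back to lock the beam level again. Finally seat the check weight in its blue cradle, leave the rolls lying flat on the locked load pan, and do not disturb the other things on the bench.

Things in the scene. Friction and masses are not known exactly. Their poses are not given: they have to be found in the camera images.
- roll0: blue tape roll (may be absent in a run): a wound ring 66 mm outside diameter, 33 mm bore, 38 mm tall, about 135 g. Origin: centre of its underside, z up along its axis. At the start it sits flat round one of the stand's spindles
- roll1: yellow tape roll (may be absent in a run): a wound ring 66 mm outside diameter, 33 mm bore, 38 mm tall, about 135 g. Origin: centre of its underside, z up along its axis. At the start it sits flat round one of the stand's spindles
- roll2: red tape roll (may be absent in a run): a wound ring 66 mm outside diameter, 33 mm bore, 38 mm tall, about 135 g. Origin: centre of its underside, z up along its axis. At the start it sits flat round one of the stand's spindles
- stand: plywood tape stand, fixed, a board 280 x 85 x 20 mm; three wooden spindles 16 mm thick stand 60 mm up from the board (their tops 80 mm above the bench), at x = -95, 0 and +95 mm of its own x axis. Origin: centre of its underside on the bench
- scale: grey beam scale, fixed to the bench, base 240 x 240 x 24 mm. Origin: centre of its underside; x points away from the robot, y to the load pan. The beam runs along y on a pivot 75 mm up; nothing between the two pans stands higher than 130 mm except the arrest lever
- load_pan: green load pan on the left (+y) end of the beam, its floor inside 260 mm (along its x) x 100 mm (y), with a rim 4 mm thick and 6 mm high. Origin: centre of the pan's floor (top face), 97 mm above the bench when the beam is locked; z is normal to the floor. It tilts with the beam
- weight_pan: bare steel weight pan on the right (-y) end of the beam, its floor inside 130 mm (x) x 100 mm (y), with a rim 4 mm thick and 6 mm high. Origin: centre of the pan's floor (top face), 97 mm above the bench when the beam is locked. It tilts with the beam
- beam_tilt (a joint): tilt of the beam, rad: 0 level; positive when the load pan is up, negative when it is down; stops at -0.07 and +0.07. While locked it reads within about 0.01 of 0
- arrest (a joint): arrest lever, rad: 0 = beam locked (lever leans left, to the scale's +y, by 0.5 rad), 1.0 = beam free (leans right, to -y, by 0.5 rad). It stays where it is left; about 2.5 N at the knob moves it. It turns about a line along the scale's x axis through the point 95 mm before the scale's origin (-x), 66 mm above the bench
- arrest_knob (a point): centre of the red ball knob, 26 mm across, at the end of the arrest lever, 85 mm from its pivot; about 140 mm above the bench at either end of its swing and 151 mm when upright
- weight: steel check weight, a bar 90 x 24 x 20 mm (x, y, z) with a yellow band round its middle, 335 g. Origin: centre of its underside; x along the bar. At the start it lies loose on the bench
- cradle: the weight's cradle, fixed: dark base board 124 x 64 x 8 mm with two blue U-shaped yokes and two end stops. Origin: centre of its underside; x along the bar it holds
- cradle_seat (a point): where the centre of the weight's underside comes to rest, 22 mm above the bench; x along the bar. The yokes, each 8 mm thick, stand at x = -32 and +32 mm, 32 mm apart inside (y), their prongs 6 mm thick and 16 mm tall above the seat; end stops, 14 mm above the seat, 100 mm apart inside; between the yokes, 56 mm are open for fingers down to the base board 14 mm below the seat
- brush: bystander, loose, leave alone: a paint brush 190 mm long
- screwdriver: bystander, loose, leave alone: a screwdriver 200 mm long
- wide_tape: bystander, loose, leave alone: a wide cream masking-tape roll lying flat, 110 mm across, 30 mm tall; it is not one of the rolls to weigh
- putty_knife: bystander, loose, leave alone: a putty knife with an orange handle, 190 mm long
Things that resemble listed ones, but are neither listed nor needed, are in the scene too. Leave any pink or turquoise look-alike of the roll2 alone.

How it is judged (in metres and radians):
On the way, in this order (a step that is already met when the one before it is completed fails the run):
1. beam locked, every roll flat on the load pan and the weight flat on the weight pan, let go (value of joint arrest below 0.15 rad and value of joint beam_tilt between -0.02 and 0.02 rad and x of roll0 in the frame of load_pan between -0.105 and 0.105 m and y of roll0 in the frame of load_pan between -0.025 and 0.025 m and z of roll0 in the frame of load_pan between -0.006 and 0.008 m and angle between the z axis of each of roll0, roll1, roll2 and the z axis of load_pan, either way round below 0.12 rad and x of roll1 in the frame of load_pan between -0.105 and 0.105 m and y of roll1 in the frame of load_pan between -0.025 and 0.025 m and z of roll1 in the frame of load_pan between -0.006 and 0.008 m and x of roll2 in the frame of load_pan between -0.105 and 0.105 m and y of roll2 in the frame of load_pan between -0.025 and 0.025 m and z of roll2 in the frame of load_pan between -0.006 and 0.008 m and x of weight in the frame of weight_pan between -0.06 and 0.06 m and y of weight in the frame of weight_pan between -0.045 and 0.045 m and z of weight in the frame of weight_pan between -0.006 and 0.008 m and angle between the z axis of weight and the z axis of weight_pan, either way round below 0.12 rad and contact force between the fingers and roll0 below 0.1 N and contact force between the fingers and roll1 below 0.1 N and contact force between the fingers and roll2 below 0.1 N and contact force between the fingers and weight below 0.1 N), for 0.2 s.
2. lever fully over, loaded beam tipped over by itself and at rest, pans not touched by the robot (value of joint arrest above 0.85 rad and (value of joint beam_tilt above 0.04 rad or value of joint beam_tilt below -0.04 rad) and velocity of joint beam_tilt between -0.03 and 0.03 rad/s and x of roll0 in the frame of load_pan between -0.105 and 0.105 m and y of roll0 in the frame of load_pan between -0.025 and 0.025 m and z of roll0 in the frame of load_pan between -0.006 and 0.008 m and angle between the z axis of each of roll0, roll1, roll2 and the z axis of load_pan, either way round below 0.12 rad and x of roll1 in the frame of load_pan between -0.105 and 0.105 m and y of roll1 in the frame of load_pan between -0.025 and 0.025 m and z of roll1 in the frame of load_pan between -0.006 and 0.008 m and x of roll2 in the frame of load_pan between -0.105 and 0.105 m and y of roll2 in the frame of load_pan between -0.025 and 0.025 m and z of roll2 in the frame of load_pan between -0.006 and 0.008 m and x of weight in the frame of weight_pan between -0.06 and 0.06 m and y of weight in the frame of weight_pan between -0.045 and 0.045 m and z of weight in the frame of weight_pan between -0.006 and 0.008 m and angle between the z axis of weight and the z axis of weight_pan, either way round below 0.12 rad and contact force between each of the fingers, the arm and load_pan below 0.1 N and contact force between each of the fingers, the arm and weight_pan below 0.1 N), for 1 s.
3. lever fully back, beam locked level with its loads still on the pans (value of joint arrest below 0.15 rad and value of joint beam_tilt between -0.02 and 0.02 rad and x of roll0 in the frame of load_pan between -0.105 and 0.105 m and y of roll0 in the frame of load_pan between -0.025 and 0.025 m and z of roll0 in the frame of load_pan between -0.006 and 0.008 m and angle between the z axis of each of roll0, roll1, roll2 and the z axis of load_pan, either way round below 0.12 rad and x of roll1 in the frame of load_pan between -0.105 and 0.105 m and y of roll1 in the frame of load_pan between -0.025 and 0.025 m and z of roll1 in the frame of load_pan between -0.006 and 0.008 m and x of roll2 in the frame of load_pan between -0.105 and 0.105 m and y of roll2 in the frame of load_pan between -0.025 and 0.025 m and z of roll2 in the frame of load_pan between -0.006 and 0.008 m and x of weight in the frame of weight_pan between -0.06 and 0.06 m and y of weight in the frame of weight_pan between -0.045 and 0.045 m and z of weight in the frame of weight_pan between -0.006 and 0.008 m and angle between the z axis of weight and the z axis of weight_pan, either way round below 0.12 rad), for 0.2 s.
At the end, for the whole second after the job is handed in: Lever back (< 0.15 rad), beam level (within 0.02 rad); each roll present flat (0.12 rad) on the load pan floor, within 105 mm along and 25 mm across of its centre; weight resting in the cradle (12 mm along, 8 mm across, 5 mm in height, 0.15 rad in yaw); all at rest (value of joint arrest below 0.15 rad and value of joint beam_tilt between -0.02 and 0.02 rad and x of roll0 in the frame of load_pan between -0.105 and 0.105 m and y of roll0 in the frame of load_pan between -0.025 and 0.025 m and z of roll0 in the frame of load_pan between -0.006 and 0.008 m and angle between the z axis of each of roll0, roll1, roll2 and the z axis of load_pan, either way round below 0.12 rad and x of roll1 in the frame of load_pan between -0.105 and 0.105 m and y of roll1 in the frame of load_pan between -0.025 and 0.025 m and z of roll1 in the frame of load_pan between -0.006 and 0.008 m and x of roll2 in the frame of load_pan between -0.105 and 0.105 m and y of roll2 in the frame of load_pan between -0.025 and 0.025 m and z of roll2 in the frame of load_pan between -0.006 and 0.008 m and x of weight in the frame of cradle_seat between -0.012 and 0.012 m and y of weight in the frame of cradle_seat between -0.008 and 0.008 m and z of weight in the frame of cradle_seat between -0.004 and 0.005 m and angle between the z axis of weight and the z axis of cradle_seat, either way round below 0.08 rad and angle between the x axis of weight and the x axis of cradle_seat, either way round below 0.15 rad and linear speed of each of roll0, roll1, roll2, weight below 0.03 m/s); the robot touches nothing.
It fails at once if another thing on the bench is pushed more than 40 mm from its place (distance of any of brush, screwdriver, wide_tape, putty_knife from where it was at the start of the episode above 0.04 m).
Of roll0, roll1, roll2 only 2 to 3 are there at a start; the rules pass over those that are not, and their reading is None.
At some moment in a run one of weight may be knocked a few centimetres aside while the robot is not near it.
Once in a run the grip may slacken for a moment while it holds something.
It also fails if it takes over 200 s, if anything falls off the work surface, if the arm or the gripper's body presses on something with over 40 N, if the wrist force passes 120 N, or if a joint passes its speed limit or range.

## Robot

A 6-joint arm with a two-finger parallel gripper is mounted at the origin on the work surface. World frame = base frame: x ahead of the robot, y to its left, z up, the work surface at z = 0. Lengths are in m, angles in degrees, forces in N, time in s.
With the tool pointing down it reaches from about 0.425 to 0.95 m from the base axis. Payload 14.7 kg.
Tool frame: the origin (TCP) lies on the centre line of the jaws, within the pads' length; the fingertips stand 17 mm ahead of it and the grasp point (between the pads) lies 2 mm behind it; z points along the fingers, y is the line along which they close (so a half turn about z gives the same grasp; the last joint's range is limited). The gripper opens to 85 mm and grips with 20 to 120 N. Pads are 22 mm wide; open, the fingers measure 114 mm over their backs; the gripper's body (76 mm by 85 mm) begins 54 mm behind the grasp point. The pads swing forward as they close: fully open they stand 13 mm farther back than shut.
Start: joints at [72.903, 27.513, 91.461, -0, 61.026, -2.67], TCP at [0.162, 0.63, 0.248] pointing down, gripper open.
Joint ranges: [-157.49, 157.49], [-46.99, 117.5], [13.45, 153.17], [-89.5, 269.5], [5.16, 153.95], [-167.48, 167.48]. Speed limits (degrees/s): [108.29, 108.29, 136.94, 172.46, 172.46, 172.46].

## Interface

Orientations are given as a 3x3 rotation matrix whose columns are the frame's x, y, z axes.
In Python, from station import manip gives the robot as it stands.
- The arm moves only by the tool servo_tool, never from a script. Its argument "moves" is a list of rows, each a list of 7 numbers: the shift along the tool's x, y, z scaled (see below), then the turn, a rotation vector about the tool's x, y, z scaled (see below), then the finger opening in mm, from 0 to 85.4. A call has 1 to 5 rows; each row shifts and turns the commanded pose from where the row before left it, along the tool's axes as they then stand; what a row does not reach is not made up. The controller multiplies each number of a shift by 0.04 m and each number of a turn by 0.08 rad. A row lasts 1/12 s, in which the tool goes at most 41.7 mm and 7.16 degrees, less where a joint would pass 70% of its speed; a pose out of reach is approached as far as the arm can. A call with a number of a shift or a turn outside -1 to 1 is refused whole. A call with a gripper value outside its range is refused whole. The fingers move at their own pace and stop on an object; "squeeze" is the grip in N (left out, the last holds). Time passes only in rows, so rows that do not move let the fingers close. It gives the time, the measured TCP pose, the force, the opening and the grip force at its end, in the units of the state.
- manip.sense(): the state, without advancing time (a new reading comes with each control period).
- manip.get_image(name): name is "side" or "top"; returns the picture (400x640x3 uint8, red, green, blue); there is no depth.
- manip.get_calibration(name): a dict with "vfov" (degrees; the focal length in pixels is half the picture's height over the tangent of half this angle, whatever the lens; pixels are square), "cx", "cy" (the principal point, pixels), "D" ([k1, k2, p1, p2, k3] as OpenCV has them; the pictures are not rectified), "rvec" (rotation vector, rad) and "tvec" (3), from world to camera coordinates, as OpenCV has them. Camera axes: x right, y down, z forward; pixel columns grow to the right and rows downward; lengths in m; the calibration is good to about 2 mm. A picture is of the moment at which its call begins. get_calibration takes no time and is no camera call.
- manip.sign_off(): hands the job in; it is judged then, once.
The state is a dict: "t": time; "joint_positions": joint angles; "qd": joint speeds; "joint_torque": joint torques, N m; "ee_pos": TCP position; "orientation": TCP orientation; "contact_force": force on the tool from outside, world axes, zero at the start; "ft_torque": the same for the moment, N m; "finger_gap": opening from 0.0 (shut) to 1.0 (fully open); "grasp_force": force on a finger pad.
Only numpy, scipy, OpenCV 4.12 (cv2) and the standard library are available. Lean on these libraries where they do the work, as an engineer would, in place of code of your own. Each camera call takes 0.05 s, during which the arm holds its last target. There are 200 camera calls.

## Working session

There is one attempt and no reset: what is moved stays moved. The work goes in short steps, Python scripts to look and compute and a tool call to move; the robot and the scene stay as the last step left them, time stands still between calls to the robot, and variables do not carry over. Pictures are saved under pics/ and viewed, at most 17 in all, crops included, and the job is handed in when it is done.

Besides the shell and the picture viewer there is one more tool, called after "Call:" as name(argument=value, ...), one argument or row to a line, values as JSON. servo_tool: Moves the arm, as the interface text tells. Shifts and turns lie within -1 to 1; 1 stands for 0.04 m of shift or 0.08 rad of turn. Its arguments: {"type":"object","properties":{"moves":{"type":"array"},"squeeze":{"type":"number"}},"required":["moves"]}

```bash
ls; mkdir -p pics; cat > h.py <<'E'
import numpy as np, cv2
from station import manip
def cal(n):
    c=manip.get_calibration(n); f=200/np.tan(np.radians(c['vfov'])/2)
    K=np.array([[f,0,c['cx']],[0,f,c['cy']],[0,0,1.]]); R=cv2.Rodrigues(np.array(c['rvec'],float))[0]
    return K,np.array(c['D'],float),R,np.array(c['tvec'],float).ravel()
def ray(n,uv,z):
    K,D,R,t=cal(n); p=cv2.undistortPoints(np.array(uv,float).reshape(-1,1,2),K,D).reshape(-1,2)
    d=np.c_[p,np.ones(len(p))]@R; o=-R.T@t
    return o+d*((z-o[2])/d[:,2])[:,None]
def proj(n,P):
    K,D,R,t=cal(n); return cv2.projectPoints(np.array(P,float).reshape(-1,1,3),R,t,K,D)[0].reshape(-1,2)
def snap(n,name):
    im=manip.get_image(n)[:,:,::-1].copy(); cv2.imwrite(f'pics/{name}.png',im); return im
E
python3 - <<'E'
from h import *
for n in('top','side'):
    snap(n,n+'0'); K,D,R,t=cal(n); print(n,K[0,0],D,-R.T@t)
s=manip.sense(); print(s)
E
```

```text
pics
top 509.8653093218491 [-0.11886589  0.          0.          0.          0.        ] [0.40484889 0.05416859 1.55313185]
side 367.7355095543932 [0.02645245 0.         0.         0.         0.        ] [0.25336559 0.60108438 0.80706289]
{'t': 0.1, 'joint_positions': array([ 7.29049126e+01,  2.75477962e+01,  9.14909280e+01, -3.54675487e-05,
        6.10274774e+01, -2.67018087e+00]), 'qd': array([-0.02466224, -0.13533849, -0.15066942, -0.02581516, -0.04717531,
       -0.06143882]), 'joint_torque': array([ 7.62435375e-04, -9.52268028e+01, -4.31032848e+01, -2.05279139e-04,
        5.57439998e-03, -1.91267111e-05]), 'ee_pos': array([0.16179573, 0.62916091, 0.24771406]), 'orientation': array([[-9.68475030e-01,  2.49110422e-01, -3.39132621e-04],
       [ 2.49110647e-01,  9.68474401e-01, -1.10454651e-03],
       [ 5.32872162e-05, -1.15420726e-03, -9.99999332e-01]]), 'contact_force': array([-0.07586881, -0.80166672, -0.06340204]), 'ft_torque': array([ 0.03104791, -0.05655297,  0.00552043]), 'grasp_force': 0.0, 'finger_gap': 0.9980345777137589}
```

View pics/top0.png

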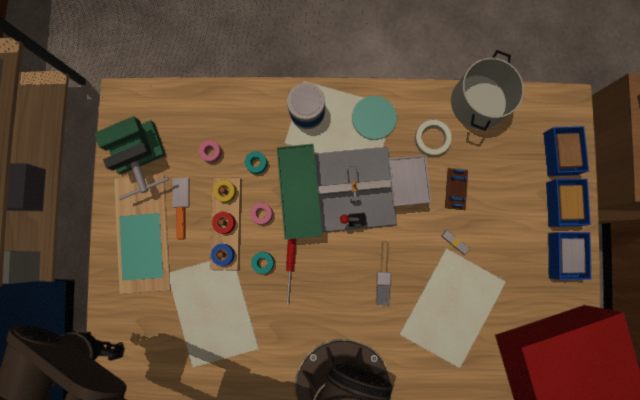

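View pics/side0.png

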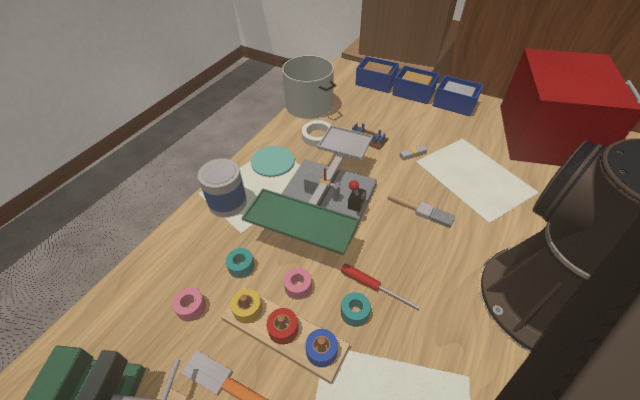

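The top view (up = +x, left = +y) shows yellow, red and blue rolls at (224,191), (223,222) and (222,255). The load pan is at (300,192), the weight pan at (410,182), the knob at (345,219), the cradle at (457,189) and the weight at (455,242).

```bash
cat > meas.py <<'E'
from h import *
def blobs(im,lo,hi,box,mn=20):
    hsv=cv2.cvtColor(im,cv2.COLOR_BGR2HSV); m=cv2.inRange(hsv,np.array(lo),np.array(hi))
    k=np.zeros_like(m); x0,y0,x1,y1=box; k[y0:y1,x0:x1]=m[y0:y1,x0:x1]
    cs=[c for c in cv2.findContours(k,cv2.RETR_EXTERNAL,cv2.CHAIN_APPROX_NONE)[0] if cv2.contourArea(c)>=mn]
    return sorted(cs,key=cv2.contourArea,reverse=True)
E
python3 - <<'E'
from meas import *
im=cv2.imread('pics/top0.png'); np.set_printoptions(precision=4,suppress=True)
hsv=cv2.cvtColor(im,cv2.COLOR_BGR2HSV)
for n,(u,v) in dict(pan=(300,192),wt=(450,238),band=(456,243),steel=(410,182),knob=(345,219),cradle=(457,190),yoke=(457,178)).items(): print(n,hsv[v,u])
def rect(n,c,z):
    p=ray('top',c.reshape(-1,2),z)[:,:2].astype(np.float32); r=cv2.minAreaRect(p); b=cv2.boxPoints(r); 
    print(n,np.array(r[0]),np.array(r[1]),r[2])
for n,lo,hi,box in [('yellow',(20,120,80),(35,255,255),(205,170,245,212)),('red',(0,170,60),(8,255,255),(205,205,245,240)),('blue',(100,120,40),(125,255,255),(205,238,245,275))]:
    c=blobs(im,lo,hi,box)[0]
    for z in(.058,.039): p=ray('top',c.reshape(-1,2),z)[:,:2].astype(np.float32); print(n,z,cv2.minEnclosingCircle(p),cv2.minAreaRect(p)[0:2])
c=blobs(im,(50,60,30),(85,255,255),(270,135,325,245))[0]; rect('loadpan',c,.1)
c=blobs(im,(0,150,60),(8,255,255),(330,205,362,230))[0]; rect('knob',c,.14)
cv2.imwrite('pics/c1.png',cv2.resize(im[140:270,200:330],None,fx=4,fy=4,interpolation=cv2.INTER_CUBIC))
cv2.imwrite('pics/c2.png',cv2.resize(im[140:265,330:480],None,fx=5,fy=5,interpolation=cv2.INTER_CUBIC)[:600])
E
```

```text
pan [ 69 100  84]
wt [  9  31 131]
band [ 21 198 160]
steel [  8  31 133]
knob [  0 215 126]
cradle [ 10 174  63]
yoke [106 169  77]
yellow 0.058 ((0.5821595191955566, 0.36216288805007935), 0.033426810055971146) ((0.582344651222229, 0.36200380325317383), (0.06296894699335098, 0.06349075585603714))
yellow 0.039 ((0.5844127535820007, 0.3660767674446106), 0.03385024890303612) ((0.5846003293991089, 0.3659157156944275), (0.06376921385526657, 0.06429754197597504))
red 0.058 ((0.4861668348312378, 0.36029747128486633), 0.034768685698509216) ((0.48724526166915894, 0.36171266436576843), (0.06459039449691772, 0.06310132890939713))
red 0.039 ((0.48720014095306396, 0.36418768763542175), 0.035209257155656815) ((0.48829227685928345, 0.365620881319046), (0.06541120260953903, 0.06390323489904404))
blue 0.058 ((0.3945642113685608, 0.35943275690078735), 0.0329456590116024) ((0.3935128152370453, 0.3595726490020752), (0.06087162718176842, 0.0625944659113884))
blue 0.039 ((0.39443349838256836, 0.3633120059967041), 0.03336303308606148) ((0.39336884021759033, 0.36345374584198), (0.06164518743753433, 0.06338988989591599))
loadpan [0.5793 0.1344] [0.2659 0.1067] 6.242075443267822
knob [0.4985 0.0059] [0.0195 0.0222] 0.749182403087616
```

View pics/c2.png

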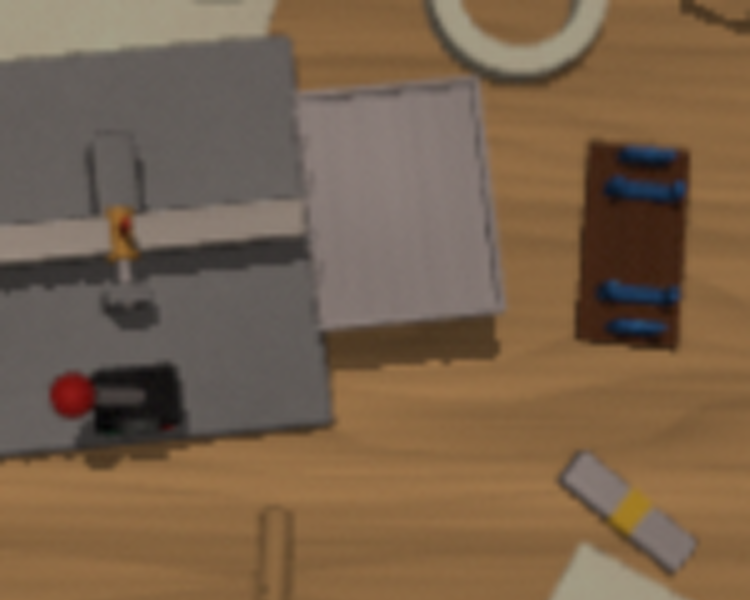

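```bash
python3 - <<'E'
from meas import *
np.set_printoptions(precision=4,suppress=True)
def R(n,px,z):
    p=ray('top',np.array(px)/5.+[330,140]-0.4,z)[:,:2].astype(np.float32); r=cv2.minAreaRect(p); print(n,p.mean(0),r)
R('wpan',[(300,93),(475,80),(502,310),(322,328)],.103)
R('cradle',[(592,143),(688,152),(676,348),(578,338)],.008)
R('weight',[(582,453),(695,545),(672,573),(560,480)],.02)
R('yokes',[(647,188),(640,293),(647,188),(640,293)],.038)
E
```

```text
wpan [ 0.614  -0.1829] ((0.6135687828063965, -0.18351849913597107), (0.1366325169801712, 0.10418574512004852), 5.211632251739502)
cradle [ 0.6033 -0.3427] ((0.6032212376594543, -0.3425149917602539), (0.06082659587264061, 0.1217745691537857), 85.46849822998047)
weight [ 0.4391 -0.3338] ((0.4392402768135071, -0.333926796913147), (0.08788951486349106, 0.022097760811448097), 50.828392028808594)
yokes [ 0.6023 -0.341 ] ((0.6022608280181885, -0.34104061126708984), (0.06398739665746689, 0.0), 175.24853515625)
```

View pics/c1.png

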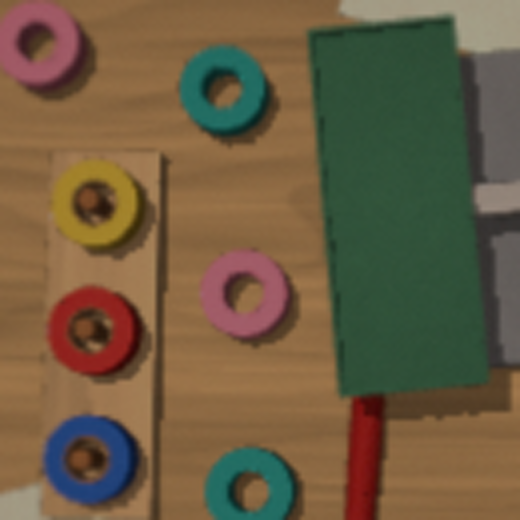

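Call:
servo_tool(
  moves=[
    [0,0,0.5,0,0,-0.785,85],
    [0,0,0.5,0,0,-0.785,85],
    [0,0,0.5,0,0,-0.785,85],
    [0,0,0.5,0,0,-0.785,85],
  ],
  squeeze=40,
)

```text
t: 0.43
ee_pos: [0.1619, 0.6293, 0.1673]
orientation: [[-1.0, -0.003, -0.0], [-0.003, 1.0, -0.0], [0.0, -0.0, -1.0]]
contact_force: [0.7, -0.7, -0.4]
finger_gap: 0.995
grasp_force: 0.0
```

Call:
servo_tool(
  moves=[
    [-0.645,-0.744,0,0,0,0,85],
    [-0.645,-0.744,0,0,0,0,85],
    [-0.645,-0.744,0,0,0,0,85],
    [-0.645,-0.744,0,0,0,0,85],
    [-0.645,-0.744,0,0,0,0,85],
  ],
)

```text
t: 0.85
ee_pos: [0.2915, 0.479, 0.168]
orientation: [[-1.0, 0.0, -0.0], [0.0, 1.0, -0.0], [0.0, -0.0, -1.0]]
contact_force: [0.9, -0.3, -0.3]
finger_gap: 0.995
grasp_force: 0.0
```

Call:
servo_tool(
  moves=[
    [-0.645,-0.744,0,0,0,0,85],
    [-0.645,-0.744,0,0,0,0,85],
    [-0.645,-0.744,0,0,0,0,85],
    [-0.645,-0.744,0,0,0,0,85],
    [0,0,0,0,0,0,85],
  ],
)

```text
t: 1.27
ee_pos: [0.3974, 0.3571, 0.1682]
orientation: [[-1.0, 0.004, 0.0], [0.004, 1.0, -0.001], [-0.0, -0.001, -1.0]]
contact_force: [0.1, -0.1, 0.6]
finger_gap: 0.997
grasp_force: 0.0
```

Call:
servo_tool(
  moves=[
    [0,0,0,0,0,0,85],
    [0,0,0.9,0,0,0,85],
    [0,0,0.9,0,0,0,85],
    [0,0,0,0,0,0,85],
  ],
)

```text
t: 1.6
ee_pos: [0.3908, 0.3602, 0.0914]
orientation: [[-1.0, -0.0, -0.006], [-0.0, 1.0, -0.005], [0.006, -0.005, -1.0]]
contact_force: [-2.5, -1.1, -1.3]
finger_gap: 0.992
grasp_force: 0.0
```

Call:
servo_tool(
  moves=[
    [0,0,0,0,0,0,85],
    [0,0,0.6,0,0,0,85],
    [0,0,0.6,0,0,0,85],
    [0,0,0,0,0,0,85],
    [0,0,0,0,0,0,85],
  ],
)

```text
t: 2.02
ee_pos: [0.3938, 0.3621, 0.0494]
orientation: [[-1.0, -0.0, -0.0], [-0.0, 1.0, -0.0], [0.0, -0.0, -1.0]]
contact_force: [1.2, 0.3, 0.6]
finger_gap: 0.996
grasp_force: 0.0
```

Call:
servo_tool(
  moves=[
    [0,0,0,0,0,0,40],
    [0,0,0,0,0,0,40],
    [0,0,0,0,0,0,40],
    [0,0,0,0,0,0,40],
    [0,0,0,0,0,0,40],
  ],
)

```text
t: 2.43
ee_pos: [0.3948, 0.3625, 0.0507]
orientation: [[-1.0, 0.0, 0.002], [0.0, 1.0, 0.002], [-0.002, 0.002, -1.0]]
contact_force: [-3.9, 1.1, 15.0]
finger_gap: 0.766
grasp_force: 40.2
```

Call:
servo_tool(
  moves=[
    [0,0,0,0,0,0,40],
    [0,0,0,0,0,0,40],
    [0,0,0,0,0,0,40],
    [0,0,0,0,0,0,40],
    [0,0,0,0,0,0,40],
  ],
)

```text
t: 2.85
ee_pos: [0.3948, 0.3625, 0.0507]
orientation: [[-1.0, 0.0, 0.002], [0.0, 1.0, 0.002], [-0.002, 0.002, -1.0]]
contact_force: [-2.9, 0.1, 15.9]
finger_gap: 0.765
grasp_force: 40.2
```

Call:
servo_tool(
  moves=[
    [0,0,-0.5,0,0,0,40],
    [0,0,-0.8,0,0,0,40],
    [0,0,-0.8,0,0,0,40],
    [0,0,-0.8,0,0,0,40],
    [0,0,0,0,0,0,40],
  ],
)

```text
t: 3.27
ee_pos: [0.3964, 0.3637, 0.1713]
orientation: [[-1.0, 0.0, 0.007], [0.001, 1.0, 0.006], [-0.007, 0.006, -1.0]]
contact_force: [1.8, 2.8, -0.6]
finger_gap: 0.764
grasp_force: 45.7
```

Call:
servo_tool(
  moves=[
    [0,0,0,0,0,-0.655,40],
    [0,0,0,0,0,-0.655,40],
    [-0.289,-0.878,0,0,0,0,40],
    [-0.289,-0.878,0,0,0,0,40],
    [-0.289,-0.878,0,0,0,0,40],
  ],
)

```text
t: 3.68
ee_pos: [0.4397, 0.2597, 0.1654]
orientation: [[-0.994, -0.106, 0.001], [-0.106, 0.994, 0.001], [-0.002, 0.001, -1.0]]
contact_force: [1.5, -0.0, -1.4]
finger_gap: 0.765
grasp_force: 45.7
```

Call:
servo_tool(
  moves=[
    [-0.289,-0.878,0,0,0,0,40],
    [-0.289,-0.878,0,0,0,0,40],
    [-0.289,-0.878,0,0,0,0,40],
    [-0.289,-0.878,0,0,0,0,40],
    [0,0,0,0,0,0,40],
  ],
)

```text
t: 4.1
ee_pos: [0.5028, 0.1208, 0.1656]
orientation: [[-0.995, -0.101, 0.003], [-0.101, 0.995, -0.0], [-0.003, -0.001, -1.0]]
contact_force: [0.1, 0.5, -1.2]
finger_gap: 0.762
grasp_force: 45.7
```

Call:
servo_tool(
  moves=[
    [0,0,0,0,0,0,40],
    [0,0,0,0,0,0,40],
    [0,0,0,0,0,0,40],
  ],
)

```text
t: 4.35
ee_pos: [0.4997, 0.1262, 0.1647]
orientation: [[-0.995, -0.105, 0.0], [-0.105, 0.995, 0.0], [-0.0, 0.0, -1.0]]
contact_force: [-0.5, -0.3, -0.9]
finger_gap: 0.761
grasp_force: 45.7
```

```bash
python3 - <<'E'
from meas import *
im=snap('side','s1'); cv2.imwrite('pics/s1c.png',cv2.resize(im[120:300,200:420],None,fx=3,fy=3))
print(manip.sense()['ee_pos'])
E
```

```text
[0.49964253 0.12640335 0.16465599]
```

View pics/s1c.png

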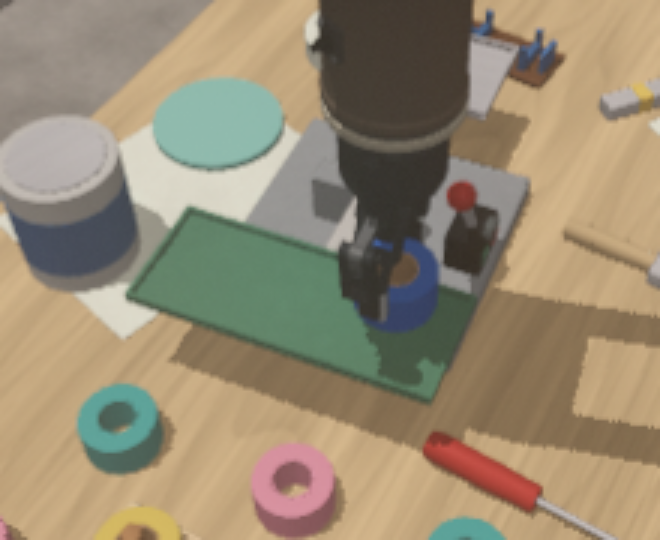

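The blue roll is held level over the near end of the load pan at (395,285) in the crop. Next I lower it.

Call:
servo_tool(
  moves=[
    [0,0,0.5,0,0,0,40],
    [0,0,0.25,0,0,0,40],
    [0,0,0.12,0,0,0,40],
    [0,0,0,0,0,0,40],
    [0,0,0,0,0,0,40],
  ],
)

```text
t: 4.82
ee_pos: [0.4998, 0.1258, 0.1294]
orientation: [[-0.995, -0.105, -0.001], [-0.105, 0.995, -0.0], [0.001, -0.0, -1.0]]
contact_force: [0.4, 0.3, -2.0]
finger_gap: 0.764
grasp_force: 45.7
```

Call:
servo_tool(
  moves=[
    [0,0,0.05,0,0,0,40],
    [0,0,0,0,0,0,40],
    [0,0,0,0,0,0,68],
    [0,0,0,0,0,0,72],
    [0,0,0,0,0,0,76],
  ],
)

```text
t: 5.23
ee_pos: [0.5002, 0.1254, 0.1278]
orientation: [[-0.995, -0.104, 0.0], [-0.104, 0.995, 0.0], [-0.0, 0.0, -1.0]]
contact_force: [-1.0, -0.2, 0.2]
finger_gap: 0.89
grasp_force: 0.0
```

Call:
servo_tool(
  moves=[
    [0,0,0,0,0,0,78],
    [0,0,-0.3,0,0,0,78],
    [0,0,-0.6,0,0,0,78],
    [0,0,-0.8,0,0,0,85],
    [0,0,-0.2,0,0,0,85],
  ],
)

```text
t: 5.65
ee_pos: [0.5016, 0.1257, 0.2072]
orientation: [[-0.995, -0.104, 0.004], [-0.104, 0.995, 0.001], [-0.004, 0.0, -1.0]]
contact_force: [1.7, 1.0, 0.0]
finger_gap: 0.993
grasp_force: 0.0
```

Call:
servo_tool(
  moves=[
    [-0.049,0.984,0,0,0,0,85],
    [-0.049,0.984,0,0,0,0,85],
    [-0.049,0.984,0,0,0,0,85],
    [-0.049,0.984,0,0,0,0,85],
    [-0.049,0.984,0,0,0,0,85],
  ],
)

```text
t: 6.07
ee_pos: [0.4889, 0.324, 0.2035]
orientation: [[-0.995, -0.104, 0.0], [-0.104, 0.995, 0.0], [-0.0, 0.0, -1.0]]
contact_force: [1.4, 0.6, -0.2]
finger_gap: 0.993
grasp_force: 0.0
```

Call:
servo_tool(
  moves=[
    [-0.049,0.984,0,0,0,0,85],
    [0,0,0.8,0,0,0,85],
    [0,0,0.7,0,0,0,85],
    [0,0,0,0,0,0,85],
    [0,0,0,0,0,0,85],
  ],
)

```text
t: 6.48
ee_pos: [0.4862, 0.3609, 0.1425]
orientation: [[-0.995, -0.104, -0.003], [-0.104, 0.995, -0.002], [0.003, -0.002, -1.0]]
contact_force: [0.9, -0.0, 0.1]
finger_gap: 0.993
grasp_force: 0.0
```

```bash
python3 - <<'E'
from meas import *
im=snap('top','t2')
for n,lo,hi,box,z in [('blue',(100,120,40),(125,255,255),(260,140,330,250),.135),('red',(0,170,60),(8,255,255),(205,205,245,240),.058)]:
    for c in blobs(im,lo,hi,box)[:2]:
        p=ray('top',c.reshape(-1,2),z)[:,:2].astype(np.float32); print(n,cv2.minEnclosingCircle(p))
cv2.imwrite('pics/t2c.png',cv2.resize(im[140:270,200:330],None,fx=3,fy=3))
print(manip.sense()['ee_pos'])
E
```

```text
blue ((0.4973093271255493, 0.122820645570755), 0.033922210335731506)
[0.48722281 0.36132117 0.1439661 ]
```

View pics/t2c.png

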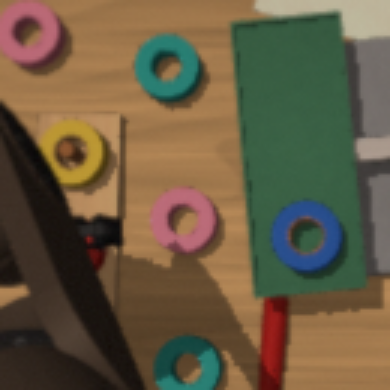

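Blue lies flat on the pan at (307,236) in the crop. I go down on red.

Call:
servo_tool(
  moves=[
    [0,0,0.9,0,0,0,85],
    [0,0,0.9,0,0,0,85],
    [0,0,0.57,0,0,0,85],
    [0,0,0,0,0,0,85],
    [0,0,0,0,0,0,85],
  ],
)

```text
t: 6.95
ee_pos: [0.4877, 0.3614, 0.0497]
orientation: [[-0.995, -0.103, 0.0], [-0.103, 0.995, 0.0], [-0.0, 0.0, -1.0]]
contact_force: [-0.7, 0.2, 1.5]
finger_gap: 0.993
grasp_force: 0.0
```

Call:
servo_tool(
  moves=[
    [0,0,0,0,0,0,40],
    [0,0,0,0,0,0,40],
    [0,0,0,0,0,0,40],
    [0,0,0,0,0,0,40],
    [0,0,0,0,0,0,40],
  ],
)

```text
t: 7.37
ee_pos: [0.4887, 0.3624, 0.0518]
orientation: [[-0.995, -0.104, 0.004], [-0.104, 0.995, 0.002], [-0.004, 0.002, -1.0]]
contact_force: [-1.8, -3.5, 14.8]
finger_gap: 0.772
grasp_force: 40.4
```

Call:
servo_tool(
  moves=[
    [0,0,0,0,0,0,40],
    [0,0,-0.5,0,0,0,40],
    [0,0,-0.8,0,0,0,40],
    [0,0,-0.8,0,0,0,40],
    [0,0,-0.85,0,0,0,40],
  ],
)

```text
t: 7.78
ee_pos: [0.4873, 0.3615, 0.1697]
orientation: [[-0.995, -0.104, 0.001], [-0.104, 0.995, 0.001], [-0.001, 0.001, -1.0]]
contact_force: [0.3, 0.7, -1.2]
finger_gap: 0.765
grasp_force: 45.4
```

Call:
servo_tool(
  moves=[
    [0,0,0,0,0,0,40],
    [0,0,0,0,0,0,40],
    [0,0,0,0,0,0,40],
  ],
)

```text
t: 8.03
ee_pos: [0.4873, 0.3616, 0.1679]
orientation: [[-0.995, -0.104, 0.002], [-0.104, 0.995, 0.001], [-0.002, 0.001, -1.0]]
contact_force: [-1.2, 1.4, -2.2]
finger_gap: 0.761
grasp_force: 45.4
```

Call:
servo_tool(
  moves=[
    [-0.281,-0.979,0,0,0,0,40],
    [-0.281,-0.979,0,0,0,0,40],
    [-0.281,-0.979,0,0,0,0,40],
    [-0.281,-0.979,0,0,0,0,40],
    [-0.281,-0.979,0,0,0,0,40],
  ],
)

```text
t: 8.45
ee_pos: [0.563, 0.1707, 0.1657]
orientation: [[-0.995, -0.104, -0.002], [-0.104, 0.995, -0.0], [0.002, -0.0, -1.0]]
contact_force: [1.8, 0.2, -1.3]
finger_gap: 0.769
grasp_force: 45.5
```

Call:
servo_tool(
  moves=[
    [-0.281,-0.979,0,0,0,0,40],
    [0,0,0,0,0,0,40],
    [0,0,0,0,0,0,40],
    [0,0,0,0,0,0,40],
  ],
)

```text
t: 8.78
ee_pos: [0.578, 0.1346, 0.1659]
orientation: [[-0.995, -0.103, -0.002], [-0.103, 0.995, -0.0], [0.002, 0.0, -1.0]]
contact_force: [-1.2, 0.4, -1.2]
finger_gap: 0.767
grasp_force: 45.5
```

Call:
servo_tool(
  moves=[
    [0,0,0.5,0,0,0,40],
    [0,0,0.25,0,0,0,40],
    [0,0,0.13,0,0,0,40],
    [0,0,0,0,0,0,40],
    [0,0,0,0,0,0,40],
  ],
)

```text
t: 9.2
ee_pos: [0.5782, 0.1355, 0.1313]
orientation: [[-0.994, -0.105, -0.001], [-0.105, 0.994, -0.0], [0.001, -0.0, -1.0]]
contact_force: [0.2, 0.2, -0.6]
finger_gap: 0.763
grasp_force: 45.5
```

Call:
servo_tool(
  moves=[
    [0,0,0.07,0,0,0,40],
    [0,0,0,0,0,0,40],
    [0,0,0,0,0,0,68],
    [0,0,0,0,0,0,72],
    [0,0,0,0,0,0,76],
  ],
)

```text
t: 9.62
ee_pos: [0.5789, 0.1349, 0.1291]
orientation: [[-0.995, -0.104, 0.001], [-0.104, 0.995, 0.0], [-0.001, 0.0, -1.0]]
contact_force: [0.1, 0.5, 0.0]
finger_gap: 0.888
grasp_force: 0.0
```

Call:
servo_tool(
  moves=[
    [0,0,0,0,0,0,78],
    [0,0,-0.3,0,0,0,78],
    [0,0,-0.6,0,0,0,78],
    [0,0,-0.8,0,0,0,85],
    [0,0,-0.2,0,0,0,85],
  ],
)

```text
t: 10.03
ee_pos: [0.5805, 0.1352, 0.2096]
orientation: [[-0.995, -0.104, 0.005], [-0.104, 0.995, 0.001], [-0.005, 0.0, -1.0]]
contact_force: [1.1, 0.2, 0.9]
finger_gap: 0.995
grasp_force: 0.0
```

Call:
servo_tool(
  moves=[
    [-0.114,0.943,0,0,0,0,85],
    [-0.114,0.943,0,0,0,0,85],
    [-0.114,0.943,0,0,0,0,85],
    [-0.114,0.943,0,0,0,0,85],
    [-0.114,0.943,0,0,0,0,85],
  ],
)

```text
t: 10.45
ee_pos: [0.5816, 0.3266, 0.2058]
orientation: [[-0.995, -0.104, 0.001], [-0.104, 0.995, 0.0], [-0.001, 0.0, -1.0]]
contact_force: [1.5, 0.2, 0.7]
finger_gap: 0.994
grasp_force: 0.0
```

Call:
servo_tool(
  moves=[
    [-0.114,0.943,0,0,0,0,85],
    [0,0,0.8,0,0,0,85],
    [0,0,0.7,0,0,0,85],
    [0,0,0,0,0,0,85],
    [0,0,0,0,0,0,85],
  ],
)

```text
t: 10.87
ee_pos: [0.5816, 0.3624, 0.1443]
orientation: [[-0.995, -0.104, -0.002], [-0.104, 0.995, -0.001], [0.002, -0.001, -1.0]]
contact_force: [0.8, -0.1, 0.6]
finger_gap: 0.997
grasp_force: 0.0
```

Call:
servo_tool(
  moves=[
    [0,0,0.9,0,0,0,85],
    [0,0,0.9,0,0,0,85],
    [0,0,0.57,0,0,0,85],
    [0,0,0,0,0,0,85],
    [0,0,0,0,0,0,85],
  ],
)

```text
t: 11.28
ee_pos: [0.583, 0.3626, 0.0513]
orientation: [[-0.995, -0.103, 0.0], [-0.103, 0.995, 0.0], [-0.0, 0.0, -1.0]]
contact_force: [0.2, 1.6, 0.7]
finger_gap: 0.996
grasp_force: 0.0
```

Call:
servo_tool(
  moves=[
    [0,0,0,0,0,0,40],
    [0,0,0,0,0,0,40],
    [0,0,0,0,0,0,40],
    [0,0,0,0,0,0,40],
    [0,0,0,0,0,0,40],
  ],
)

```text
t: 11.7
ee_pos: [0.5841, 0.3636, 0.0531]
orientation: [[-0.995, -0.104, 0.004], [-0.104, 0.995, 0.002], [-0.004, 0.002, -1.0]]
contact_force: [-1.2, -1.0, 10.0]
finger_gap: 0.745
grasp_force: 42.1
```

Call:
servo_tool(
  moves=[
    [0,0,0,0,0,0,40],
    [0,0,-0.5,0,0,0,40],
    [0,0,-0.8,0,0,0,40],
    [0,0,-0.8,0,0,0,40],
    [0,0,-0.85,0,0,0,40],
  ],
)

```text
t: 12.12
ee_pos: [0.5824, 0.3628, 0.1709]
orientation: [[-0.995, -0.104, 0.001], [-0.104, 0.995, 0.001], [-0.001, 0.001, -1.0]]
contact_force: [1.4, 0.1, -1.5]
finger_gap: 0.741
grasp_force: 46.0
```

Call:
servo_tool(
  moves=[
    [0,0,0,0,0,0,40],
    [0,0,0,0,0,0,40],
    [0,0,0,0,0,0,40],
  ],
)

```text
t: 12.37
ee_pos: [0.5825, 0.3629, 0.1691]
orientation: [[-0.995, -0.104, 0.001], [-0.104, 0.995, 0.001], [-0.001, 0.001, -1.0]]
contact_force: [0.1, -0.1, -1.4]
finger_gap: 0.741
grasp_force: 46.1
```

```bash
python3 - <<'E'
from meas import *
im=snap('side','s3'); cv2.imwrite('pics/s3c.png',cv2.resize(im[140:340,180:400],None,fx=3,fy=3))
print(proj('side',[manip.sense()['ee_pos']]))
E
```

```text
[[236.24499724 275.25660249]]
```

View pics/s3c.png

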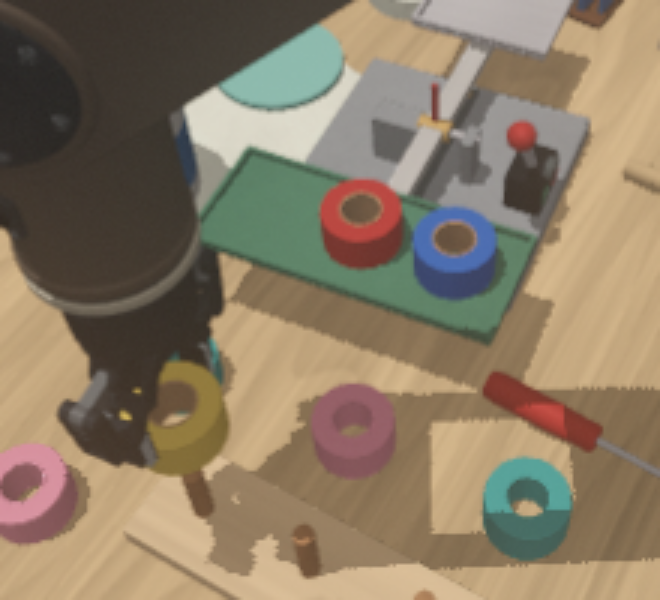

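Red and blue sit flat on the pan. Yellow is gripped about 1 cm off-centre toward the robot, around (187,405) in the crop. I'll carry it gently and compensate for the offset.

Call:
servo_tool(
  moves=[
    [-0.09,-0.35,0,0,0,0,40],
    [-0.19,-0.709,0,0,0,0,40],
    [-0.19,-0.709,0,0,0,0,40],
    [-0.19,-0.709,0,0,0,0,40],
    [-0.19,-0.709,0,0,0,0,40],
  ],
)

```text
t: 12.83
ee_pos: [0.6291, 0.2375, 0.1666]
orientation: [[-0.995, -0.104, -0.002], [-0.104, 0.995, -0.001], [0.002, -0.001, -1.0]]
contact_force: [1.3, 0.4, -0.6]
finger_gap: 0.746
grasp_force: 46.1
```

Call:
servo_tool(
  moves=[
    [-0.19,-0.709,0,0,0,0,40],
    [-0.19,-0.709,0,0,0,0,40],
    [-0.19,-0.709,0,0,0,0,40],
    [-0.1,-0.36,0,0,0,0,40],
    [0,0,0,0,0,0,40],
  ],
)

```text
t: 13.25
ee_pos: [0.667, 0.1397, 0.1668]
orientation: [[-0.995, -0.101, -0.001], [-0.101, 0.995, -0.001], [0.001, -0.001, -1.0]]
contact_force: [-0.3, -0.2, -1.2]
finger_gap: 0.745
grasp_force: 46.1
```

Call:
servo_tool(
  moves=[
    [0,0,0,0,0,0,40],
    [0,0,0,0,0,0,40],
    [0,0,0,0,0,0,40],
  ],
)

```text
t: 13.5
ee_pos: [0.6658, 0.1445, 0.1675]
orientation: [[-0.994, -0.105, -0.001], [-0.105, 0.994, 0.0], [0.001, 0.0, -1.0]]
contact_force: [-0.1, -0.5, -2.0]
finger_gap: 0.745
grasp_force: 46.1
```

```bash
python3 - <<'E'
from meas import *
im=snap('side','s4'); cv2.imwrite('pics/s4c.png',cv2.resize(im[120:260,200:400],None,fx=3,fy=3))
print(proj('side',[manip.sense()['ee_pos']]))
E
```

```text
[[264.95935347 189.22898213]]
```

View pics/s4c.png

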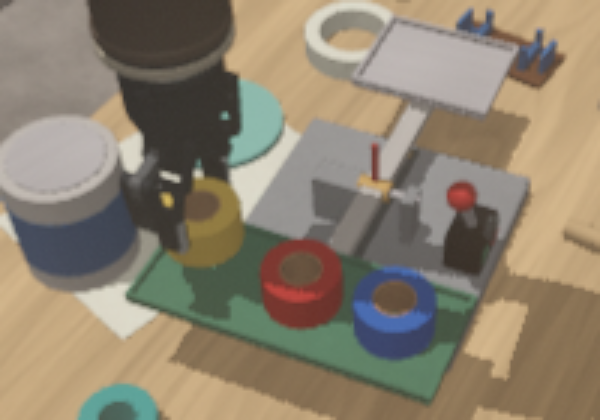

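Yellow is held level near (207,220) in the crop, clear of red at (300,283). I lower it.

Call:
servo_tool(
  moves=[
    [0,0,0.4,0,0,0,40],
    [0,0,0.25,0,0,0,40],
    [0,0,0.15,0,0,0,40],
    [0,0,0,0,0,0,40],
    [0,0,0,0,0,0,40],
  ],
)

```text
t: 13.97
ee_pos: [0.6661, 0.1437, 0.1355]
orientation: [[-0.995, -0.104, -0.001], [-0.104, 0.995, -0.0], [0.001, -0.0, -1.0]]
contact_force: [0.5, -0.2, -0.8]
finger_gap: 0.744
grasp_force: 46.1
```

Call:
servo_tool(
  moves=[
    [0,0,0.1,0,0,0,40],
    [0,0,0,0,0,0,40],
    [0,0,0.02,0,0,0,40],
    [0,0,0,0,0,0,40],
    [0,0,0,0,0,0,40],
  ],
)

```text
t: 14.38
ee_pos: [0.6665, 0.1434, 0.1313]
orientation: [[-0.995, -0.104, 0.0], [-0.104, 0.995, 0.0], [-0.0, 0.0, -1.0]]
contact_force: [0.1, 0.2, -0.0]
finger_gap: 0.741
grasp_force: 46.1
```

Call:
servo_tool(
  moves=[
    [0,0,0.02,0,0,0,40],
    [0,0,0,0,0,0,40],
    [0,0,0,0,0,0,68],
    [0,0,0,0,0,0,72],
    [0,0,0,0,0,0,76],
  ],
)

```text
t: 14.8
ee_pos: [0.6665, 0.1435, 0.1304]
orientation: [[-0.995, -0.104, 0.0], [-0.104, 0.995, 0.0], [-0.0, 0.0, -1.0]]
contact_force: [0.2, 0.3, -0.6]
finger_gap: 0.889
grasp_force: 0.0
```

Call:
servo_tool(
  moves=[
    [0,0,0,0,0,0,78],
    [0,0,-0.3,0,0,0,78],
    [0,0,-0.7,0,0,0,78],
    [0,0,-0.9,0,0,0,85],
    [0,0,-0.5,0,0,0,85],
  ],
)

```text
t: 15.22
ee_pos: [0.6674, 0.1436, 0.2306]
orientation: [[-0.995, -0.104, 0.003], [-0.104, 0.995, 0.001], [-0.003, 0.0, -1.0]]
contact_force: [1.5, 0.3, 0.5]
finger_gap: 0.996
grasp_force: 0.0
```

Call:
servo_tool(
  moves=[
    [0.491,-0.806,0,0,0,0,60],
    [0.491,-0.806,0,0,0,0,60],
    [0.491,-0.806,0,0,0,0,60],
    [0.491,-0.806,0,0,0,0,60],
    [0.491,-0.806,0,0,0,0,60],
  ],
)

```text
t: 15.63
ee_pos: [0.5846, -0.0283, 0.2274]
orientation: [[-0.995, -0.105, 0.001], [-0.105, 0.995, -0.0], [-0.001, -0.0, -1.0]]
contact_force: [0.9, 0.3, -0.5]
finger_gap: 0.707
grasp_force: 0.0
```

Call:
servo_tool(
  moves=[
    [0.491,-0.806,0,0,0,0,60],
    [0.491,-0.806,0,0,0,0,60],
    [0.491,-0.806,0,0,0,0,60],
    [0.491,-0.806,0,0,0,0,60],
    [0.491,-0.806,0,0,0,0,60],
  ],
)

```text
t: 16.05
ee_pos: [0.5038, -0.1992, 0.2274]
orientation: [[-0.995, -0.104, 0.001], [-0.104, 0.995, -0.001], [-0.001, -0.001, -1.0]]
contact_force: [0.9, -0.1, -0.1]
finger_gap: 0.706
grasp_force: 0.0
```

Call:
servo_tool(
  moves=[
    [0.491,-0.806,0,0,0,0,60],
    [0.491,-0.806,0,0,0,0,60],
    [0.491,-0.806,0,0,0,0,60],
    [0.491,-0.806,0,0,0,0,60],
    [0,0,0,0,0,0.983,60],
  ],
)

```text
t: 16.47
ee_pos: [0.4377, -0.3394, 0.2274]
orientation: [[-1.0, -0.025, 0.001], [-0.025, 1.0, -0.002], [-0.001, -0.003, -1.0]]
contact_force: [0.2, 0.2, 0.0]
finger_gap: 0.701
grasp_force: 0.0
```

Call:
servo_tool(
  moves=[
    [0,0,0,0,0,0.983,60],
    [0,0,0,0,0,0.983,60],
    [0,0,0,0,0,0.983,60],
    [0,0,0,0,0,0.983,60],
    [0,0,0,0,0,0.983,60],
  ],
)

```text
t: 16.88
ee_pos: [0.44, -0.3343, 0.2273]
orientation: [[-0.932, 0.363, 0.001], [0.363, 0.932, -0.001], [-0.001, -0.0, -1.0]]
contact_force: [-1.0, -0.3, -0.3]
finger_gap: 0.698
grasp_force: 0.0
```

Call:
servo_tool(
  moves=[
    [0,0,0,0,0,0.983,60],
    [0,0,0,0,0,0.983,60],
    [0,0,0,0,0,0.983,60],
    [0,0,0,0,0,0.983,60],
    [0,0,0,0,0,0.983,60],
  ],
)

```text
t: 17.3
ee_pos: [0.4401, -0.3342, 0.2273]
orientation: [[-0.722, 0.692, 0.001], [0.692, 0.722, -0.001], [-0.001, 0.0, -1.0]]
contact_force: [-0.0, 0.0, -0.1]
finger_gap: 0.704
grasp_force: 0.0
```

Call:
servo_tool(
  moves=[
    [0,0,0,0,0,0.983,60],
    [0,0,0,0,0,0.983,60],
    [0,0,0,0,0,0.983,60],
    [0,0,0,0,0,0.983,60],
    [0,0,0,0,0,0.983,60],
  ],
)

```text
t: 17.72
ee_pos: [0.44, -0.3342, 0.2273]
orientation: [[-0.401, 0.916, 0.001], [0.916, 0.401, -0.001], [-0.001, 0.0, -1.0]]
contact_force: [-0.7, -0.1, -0.2]
finger_gap: 0.704
grasp_force: 0.0
```

Call:
servo_tool(
  moves=[
    [0,0,0,0,0,0.983,60],
    [0,0,0,0,0,0.983,60],
    [0,0,0,0,0,0.983,60],
    [0,0,0,0,0,0.983,60],
    [0,0,0,0,0,0.983,60],
  ],
)

```text
t: 18.13
ee_pos: [0.44, -0.3342, 0.2273]
orientation: [[-0.02, 1.0, 0.001], [1.0, 0.02, -0.001], [-0.001, 0.001, -1.0]]
contact_force: [0.2, 0.6, -0.0]
finger_gap: 0.706
grasp_force: 0.0
```

Call:
servo_tool(
  moves=[
    [0,0,0,0,0,0.983,60],
    [0,0,0,0,0,0.983,60],
    [0,0,0,0,0,0.983,60],
    [0,0,0,0,0,0.983,60],
    [0,0,0,0,0,0.983,60],
  ],
)

```text
t: 18.55
ee_pos: [0.44, -0.3342, 0.2273]
orientation: [[0.365, 0.931, 0.001], [0.931, -0.365, -0.001], [-0.0, 0.001, -1.0]]
contact_force: [-0.7, 0.7, -0.9]
finger_gap: 0.701
grasp_force: 0.0
```

Call:
servo_tool(
  moves=[
    [0,0,0,0,0,0.983,60],
    [0,0,0,0,0,0.983,60],
    [0,0,0,0,0,0.983,60],
    [0,0,0,0,0,0.983,60],
    [0,0,0,0,0,0,60],
  ],
)

```text
t: 18.97
ee_pos: [0.44, -0.3342, 0.2272]
orientation: [[0.635, 0.772, 0.001], [0.772, -0.635, -0.001], [0.0, 0.001, -1.0]]
contact_force: [-0.8, -0.3, 0.1]
finger_gap: 0.704
grasp_force: 0.0
```

```bash
python3 - <<'E'
from meas import *
im=snap('top','t5'); s=snap('side','s5')
for n,lo,hi,z in [('blue',(100,120,40),(125,255,255),.135),('red',(0,170,60),(8,255,255),.135),('yel',(20,120,80),(35,255,255),.135)]:
    for c in blobs(im,lo,hi,(272,135,330,245))[:1]:
        p=ray('top',c.reshape(-1,2),z)[:,:2].astype(np.float32); q=cv2.minEnclosingCircle(p); d=np.array(q[0])-[.5793,.1344]; a=np.radians(6)
        print(n,q,d@[np.cos(a),np.sin(a)],d@[-np.sin(a),np.cos(a)])
print(proj('side',[[.439,-.334,.02]]),manip.sense()['ee_pos'],manip.sense()['orientation'])
v=np.hstack([cv2.resize(im[130:270,270:480],None,fx=1.9,fy=1.9),cv2.resize(s[100:240,280:480],None,fx=1.9,fy=1.9)]); print(v.shape); cv2.imwrite('pics/v5.png',v)
E
```

```text
blue ((0.4973093271255493, 0.122820645570755), 0.033922210335731506) -0.08275189151373928 -0.0029455624762665202
red ((0.5765973329544067, 0.13281311094760895), 0.03376179188489914) -0.0028537366267555177 -0.0012956902751231074
yel ((0.6640466451644897, 0.14182469248771667), 0.03440870717167854) 0.08505848587106674 -0.0014744173407226484
[[413.53397842 150.13944784]] [ 0.44001151 -0.33418883  0.2269845 ] [[ 6.29935689e-01  7.76647078e-01  5.85368603e-04]
 [ 7.76647298e-01 -6.29935481e-01 -5.13582258e-04]
 [-3.01277080e-05  7.78148738e-04 -9.99999697e-01]]
(266, 779, 3)
```

View pics/v5.png

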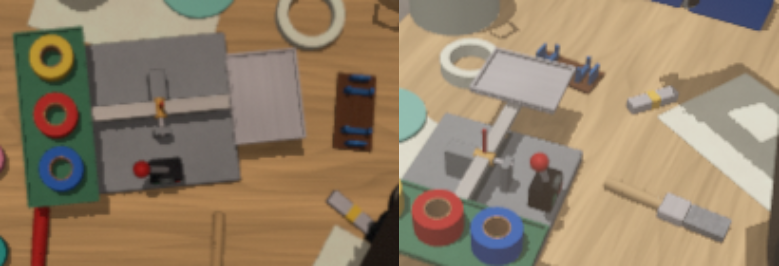

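Yellow, red and blue all lie flat and well inside the limits. The weight is unmoved, with its band at about (414,151) in the side view. I go down on it.

Call:
servo_tool(
  moves=[
    [0,0,0.9,0,0,0,60],
    [0,0,1,0,0,0,60],
    [0,0,1,0,0,0,60],
    [0,0,0.9,0,0,0,60],
    [0,0,0,0,0,0,60],
  ],
)

```text
t: 19.48
ee_pos: [0.437, -0.3317, 0.069]
orientation: [[0.63, 0.777, -0.007], [0.777, -0.63, 0.006], [0.0, -0.009, -1.0]]
contact_force: [-1.1, 1.1, -1.4]
finger_gap: 0.701
grasp_force: 0.0
```

Call:
servo_tool(
  moves=[
    [0,0,0.6,0,0,0,60],
    [0,0,0.4,0,0,0,60],
    [0,0,0.28,0,0,0,60],
    [0,0,0,0,0,0,60],
    [0,0,0,0,0,0,60],
  ],
)

```text
t: 19.9
ee_pos: [0.4402, -0.3344, 0.0242]
orientation: [[0.631, 0.775, 0.0], [0.775, -0.631, -0.0], [-0.0, 0.0, -1.0]]
contact_force: [0.0, -0.8, 0.1]
finger_gap: 0.702
grasp_force: 0.0
```

Call:
servo_tool(
  moves=[
    [0,0,0,0,0,0,10],
    [0,0,0,0,0,0,10],
    [0,0,0,0,0,0,10],
    [0,0,0,0,0,0,10],
    [0,0,0,0,0,0,10],
  ],
  squeeze=60,
)

```text
t: 20.32
ee_pos: [0.4404, -0.3345, 0.0244]
orientation: [[0.632, 0.775, 0.001], [0.775, -0.632, -0.001], [-0.0, 0.002, -1.0]]
contact_force: [-2.4, 0.8, 15.3]
finger_gap: 0.265
grasp_force: 58.8
```

Call:
servo_tool(
  moves=[
    [0,0,0,0,0,0,10],
    [0,0,0,0,0,0,10],
    [0,0,0,0,0,0,10],
    [0,0,0,0,0,0,10],
    [0,0,0,0,0,0,10],
  ],
)

```text
t: 20.73
ee_pos: [0.4404, -0.3345, 0.0244]
orientation: [[0.632, 0.775, 0.001], [0.775, -0.632, -0.001], [-0.0, 0.002, -1.0]]
contact_force: [-2.1, 1.3, 15.0]
finger_gap: 0.262
grasp_force: 58.8
```

Call:
servo_tool(
  moves=[
    [0,0,-0.3,0,0,0,10],
    [0,0,-0.6,0,0,0,10],
    [0,0,-0.9,0,0,0,10],
    [0,0,-0.9,0,0,0,10],
    [0,0,-0.9,0,0,0,10],
  ],
)

```text
t: 21.15
ee_pos: [0.4394, -0.3336, 0.1694]
orientation: [[0.632, 0.775, -0.0], [0.775, -0.632, 0.0], [0.0, -0.001, -1.0]]
contact_force: [1.3, 0.2, -4.1]
finger_gap: 0.256
grasp_force: 60.8
```

Call:
servo_tool(
  moves=[
    [0,0,0,0,0,0.977,10],
    [0,0,0,0,0,0.977,10],
    [0,0,0,0,0,0.977,10],
    [0,0,0,0,0,0.977,10],
    [0,0,0,0,0,0.977,10],
  ],
)

```text
t: 21.57
ee_pos: [0.4397, -0.3339, 0.1681]
orientation: [[0.881, 0.472, 0.0], [0.472, -0.881, -0.0], [0.0, 0.0, -1.0]]
contact_force: [-0.2, 0.4, -2.9]
finger_gap: 0.261
grasp_force: 60.8
```

Call:
servo_tool(
  moves=[
    [0,0,0,0,0,0.977,10],
    [0,0,0,0,0,0.977,10],
    [0,0,0,0,0,0.977,10],
    [0,0,0,0,0,0.977,10],
    [0,0,0,0,0,0.977,10],
  ],
)

```text
t: 21.98
ee_pos: [0.4396, -0.3339, 0.1679]
orientation: [[0.995, 0.101, 0.0], [0.101, -0.995, -0.0], [0.0, 0.0, -1.0]]
contact_force: [0.4, -0.5, -4.1]
finger_gap: 0.263
grasp_force: 60.8
```

Call:
servo_tool(
  moves=[
    [0.785,-0.55,0,0,0,0,10],
    [0.785,-0.55,0,0,0,0,10],
    [0.785,-0.55,0,0,0,0,10],
    [0.785,-0.55,0,0,0,0,10],
    [0.785,-0.55,0,0,0,0,10],
  ],
)

```text
t: 22.4
ee_pos: [0.5854, -0.2068, 0.1681]
orientation: [[0.995, 0.105, 0.0], [0.105, -0.995, -0.0], [0.0, 0.0, -1.0]]
contact_force: [0.3, -0.5, -3.5]
finger_gap: 0.265
grasp_force: 60.7
```

Call:
servo_tool(
  moves=[
    [0.785,-0.55,0,0,0,0,10],
    [0,0,0,0,0,0,10],
    [0,0,0,0,0,0,10],
    [0,0,0,0,0,0,10],
  ],
)

```text
t: 22.73
ee_pos: [0.6129, -0.1827, 0.1675]
orientation: [[0.994, 0.106, -0.001], [0.106, -0.994, 0.0], [-0.001, -0.0, -1.0]]
contact_force: [-0.5, -0.3, -4.2]
finger_gap: 0.261
grasp_force: 60.8
```

```bash
python3 - <<'E'
from meas import *
s=snap('side','s6'); cv2.imwrite('pics/s6c.png',cv2.resize(s[90:240,260:440],None,fx=3,fy=3)); print(manip.sense()['ee_pos'])
E
```

```text
[ 0.61260312 -0.18330875  0.16746262]
```

View pics/s6c.png

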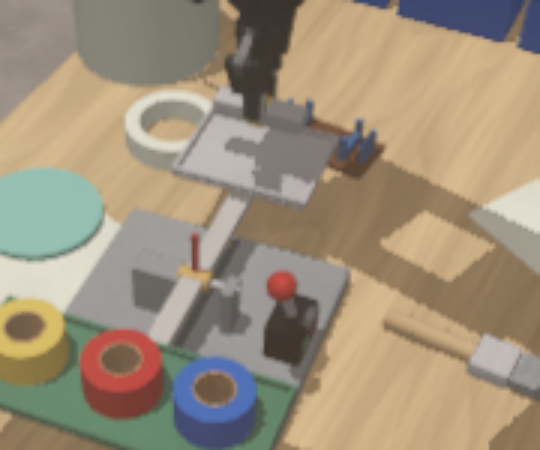

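The weight is held over the steel pan at about (265,110) in the crop. I lower it.

Call:
servo_tool(
  moves=[
    [0,0,0.5,0,0,0,10],
    [0,0,0.35,0,0,0,10],
    [0,0,0.2,0,0,0,10],
    [0,0,0,0,0,0,10],
    [0,0,0,0,0,0,10],
  ],
)

```text
t: 23.2
ee_pos: [0.6128, -0.1837, 0.1253]
orientation: [[0.995, 0.104, -0.001], [0.104, -0.995, 0.0], [-0.001, -0.0, -1.0]]
contact_force: [-1.1, -0.1, -2.9]
finger_gap: 0.263
grasp_force: 60.7
```

Call:
servo_tool(
  moves=[
    [0,0,0.05,0,0,0,10],
    [0,0,0,0,0,0,10],
    [0,0,0.03,0,0,0,10],
    [0,0,0,0,0,0,10],
    [0,0,0,0,0,0,10],
  ],
)

```text
t: 23.62
ee_pos: [0.6135, -0.1831, 0.1221]
orientation: [[0.994, 0.105, 0.0], [0.105, -0.994, -0.0], [0.0, 0.0, -1.0]]
contact_force: [0.1, 0.8, -3.4]
finger_gap: 0.261
grasp_force: 60.7
```

Call:
servo_tool(
  moves=[
    [0,0,0.035,0,0,0,10],
    [0,0,0,0,0,0,10],
    [0,0,0,0,0,0,28],
    [0,0,0,0,0,0,36],
    [0,0,0,0,0,0,46],
  ],
)

```text
t: 24.03
ee_pos: [0.6135, -0.183, 0.1206]
orientation: [[0.994, 0.105, 0.0], [0.105, -0.994, -0.0], [0.0, 0.0, -1.0]]
contact_force: [-0.8, 0.0, -0.3]
finger_gap: 0.529
grasp_force: 0.0
```

Call:
servo_tool(
  moves=[
    [0,0,0,0,0,0,50],
    [0,0,-0.3,0,0,0,50],
    [0,0,-0.6,0,0,0,50],
    [0,0,-0.8,0,0,0,50],
    [0,0,-0.4,0,0,0,50],
  ],
)

```text
t: 24.45
ee_pos: [0.6144, -0.1834, 0.2084]
orientation: [[0.994, 0.105, 0.003], [0.105, -0.994, -0.001], [0.003, 0.001, -1.0]]
contact_force: [1.3, -0.0, 0.1]
finger_gap: 0.585
grasp_force: 0.0
```

Call:
servo_tool(
  moves=[
    [-0.339,-0.876,0,0,0,0,0],
    [-0.339,-0.876,0,0,0,0,0],
    [-0.339,-0.876,0,0,0,0,0],
    [-0.339,-0.876,0,0,0,0,0],
    [-0.339,-0.876,0,0,0,0,0],
  ],
)

```text
t: 24.87
ee_pos: [0.5267, -0.0147, 0.2054]
orientation: [[0.995, 0.104, 0.001], [0.104, -0.995, -0.0], [0.001, 0.0, -1.0]]
contact_force: [-0.3, -0.3, 0.2]
finger_gap: -0.004
grasp_force: 0.0
```

Call:
servo_tool(
  moves=[
    [-0.339,-0.876,0,0,0,0,0],
    [-0.339,-0.876,0,0,0,0,0],
    [0,0,0,0,0,0,0],
    [0,0,0,0,0,0,0],
    [0,0,0,0,0,0,0],
  ],
)

```text
t: 25.28
ee_pos: [0.4939, 0.051, 0.2053]
orientation: [[0.994, 0.106, 0.001], [0.106, -0.994, -0.0], [0.001, 0.0, -1.0]]
contact_force: [1.3, 0.1, -1.0]
finger_gap: -0.001
grasp_force: 0.0
```

```bash
python3 - <<'E'
from meas import *
np.set_printoptions(precision=4,suppress=True)
im=snap('top','t7'); s=snap('side','s7')
print(manip.sense()['ee_pos'])
c=blobs(s,(0,150,60),(8,255,255),(335,170,375,210),10)[0]; print(cv2.minEnclosingCircle(c), proj('side',[[.4985,.0059,.14]]))
v=np.hstack([cv2.resize(im[130:270,270:480],None,fx=1.9,fy=1.9),cv2.resize(s[100:240,280:480],None,fx=1.9,fy=1.9)]); cv2.imwrite('pics/v7.png',v)
E
```

```text
[0.494  0.0502 0.2049]
((353.5526428222656, 184.8157958984375), 4.081171035766602) [[352.9999 184.7752]]
```

View pics/v7.png

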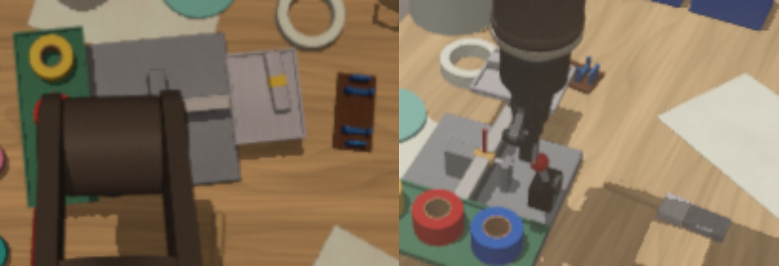

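The knob matches its prediction in both views. The weight looks displaced on its pan, at (278,82) in the crop, so I measure it.

```bash
python3 - <<'E'
from meas import *
np.set_printoptions(precision=4,suppress=True)
im=cv2.imread('pics/t7.png')
c=blobs(im,(18,120,80),(35,255,255),(400,150,435,210),5)[0]
m=cv2.minAreaRect(c); print(m, ray('top',[m[0]],.117), proj('top',[[.6135,-.183,.117],[.6135,-.183,.097]]))
p=ray('top',[m[0]],.117)[0,:2]-[.6136,-.1835]; a=np.radians(6); print(p@[np.cos(a),np.sin(a)],p@[-np.sin(a),np.cos(a)])
cv2.imwrite('pics/t7c.png',cv2.resize(im[145:215,385:440],None,fx=8,fy=8,interpolation=cv2.INTER_CUBIC))
E
```

```text
((415.52703857421875, 172.16217041015625), (5.425166606903076, 9.206343650817871), 80.53767395019531) [[ 0.6349 -0.1978  0.117 ]] [[410.4132 179.5168]
 [409.2803 180.4982]]
0.01968265849652182 -0.016449489500297558
```

View pics/t7c.png

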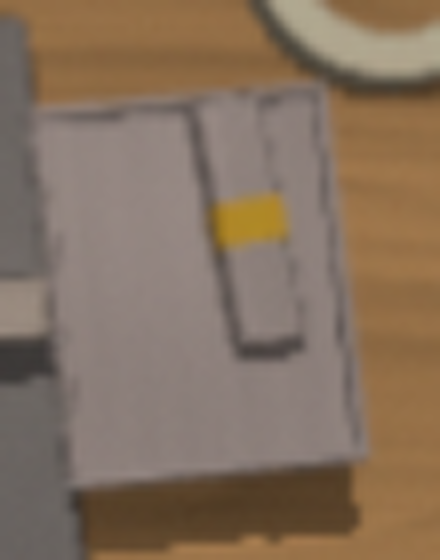

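The weight was knocked to about (+20, −16) mm in the pan frame. It still lies flat inside the limits, so I go on to the lever.

Call:
servo_tool(
  moves=[
    [0,0,0.8,0,0,0,0],
    [0,0,0.77,0,0,0,0],
    [0,0,0,0,0,0,0],
    [0,0,0,0,0,0,0],
  ],
)

```text
t: 25.72
ee_pos: [0.4927, 0.0501, 0.141]
orientation: [[0.995, 0.103, -0.003], [0.103, -0.995, -0.0], [-0.003, -0.0, -1.0]]
contact_force: [0.4, -0.3, 1.3]
finger_gap: -0.001
grasp_force: 0.0
```

Call:
servo_tool(
  moves=[
    [0,0.4,0,0,0,0,0],
    [0,0.4,0,0,0,0,0],
    [0,0.4,0,0,0,0,0],
    [0,0.3,0,0,0,0,0],
    [0,0.3,0,0,0,0,0],
  ],
)

```text
t: 26.13
ee_pos: [0.5019, -0.0218, 0.1432]
orientation: [[0.995, 0.104, 0.002], [0.104, -0.995, -0.0], [0.002, 0.0, -1.0]]
contact_force: [0.8, 2.7, 1.4]
finger_gap: -0.003
grasp_force: 1.0
```

Call:
servo_tool(
  moves=[
    [0,0.3,0,0,0,0,0],
    [0,0,0,0,0,0,0],
  ],
)

```text
t: 26.3
ee_pos: [0.5027, -0.0345, 0.1423]
orientation: [[0.995, 0.104, 0.001], [0.104, -0.995, -0.0], [0.001, 0.001, -1.0]]
contact_force: [0.2, -0.0, -0.2]
finger_gap: 0.002
grasp_force: 0.0
```

Call:
servo_tool(
  moves=[
    [0,0.2,0,0,0,0,0],
    [0,0.12,0,0,0,0,0],
    [0,0.06,0,0,0,0,0],
    [0,0,0,0,0,0,0],
  ],
)

```text
t: 26.63
ee_pos: [0.5035, -0.0474, 0.1416]
orientation: [[0.995, 0.104, -0.001], [0.104, -0.995, 0.001], [-0.001, -0.001, -1.0]]
contact_force: [0.8, 5.8, 0.3]
finger_gap: -0.005
grasp_force: 3.1
```

```bash
python3 - <<'E'
from meas import *
np.set_printoptions(precision=4,suppress=True)
s=snap('side','s8')
print(manip.sense()['ee_pos'],manip.sense()['contact_force'])
e=np.array([.1045,-.9945,0])
for n,d in(('arr1.0',.0815),('0.85',.0408+.085*np.sin(.35))): print(n,proj('side',[np.array([.4985,.0059,.14])+d*e]))
cs=blobs(s,(0,150,40),(8,255,255),(335,150,400,210),5); print([cv2.minEnclosingCircle(c) for c in cs])
cv2.imwrite('pics/s8c.png',cv2.resize(s[90:240,260:440],None,fx=3,fy=3))
E
```

```text
[ 0.5035 -0.0473  0.1415] [-0.2263  3.9099 -0.9254]
arr1.0 [[363.4832 164.214 ]]
0.85 [[362.0615 167.0017]]
[]
```

View pics/s8c.png

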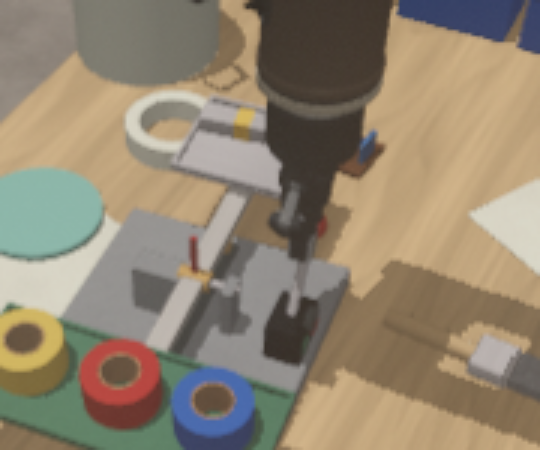

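The lever is nearly over, with the knob peeking out at (320,225) in the crop. I press until it meets the stop.

Call:
servo_tool(
  moves=[
    [0,0.06,0,0,0,0,0],
    [0,0.06,0,0,0,0,0],
    [0,0.06,0,0,0,0,0],
    [0,0,0,0,0,0,0],
  ],
)

```text
t: 27.02
ee_pos: [0.5034, -0.0496, 0.1413]
orientation: [[0.995, 0.102, -0.003], [0.102, -0.995, 0.007], [-0.002, -0.007, -1.0]]
contact_force: [2.4, 68.0, 4.4]
finger_gap: -0.006
grasp_force: 33.8
```

Call:
servo_tool(
  moves=[
    [0,-0.3,0,0,0,0,0],
    [0,-0.5,0,0,0,0,0],
    [0,0,-0.8,0,0,0,0],
    [0,0,-0.8,0,0,0,0],
    [0,0,-0.2,0,0,0,0],
  ],
)

```text
t: 27.43
ee_pos: [0.5028, -0.0227, 0.2174]
orientation: [[0.994, 0.106, 0.004], [0.106, -0.994, -0.001], [0.004, 0.001, -1.0]]
contact_force: [1.6, 0.4, 0.6]
finger_gap: 0.002
grasp_force: 0.0
```

```bash
python3 - <<'E'
from meas import *
s=snap('side','s9'); print(manip.sense()['ee_pos'])
cs=blobs(s,(0,150,40),(8,255,255),(335,150,400,210),5); print([cv2.minEnclosingCircle(c) for c in cs])
cv2.imwrite('pics/s9c.png',cv2.resize(s[90:260,230:440],None,fx=3,fy=3))
E
```

```text
[ 0.50304095 -0.02292342  0.21733734]
[((363.26922607421875, 163.88461303710938), 3.8940391540527344)]
```

View pics/s9c.png

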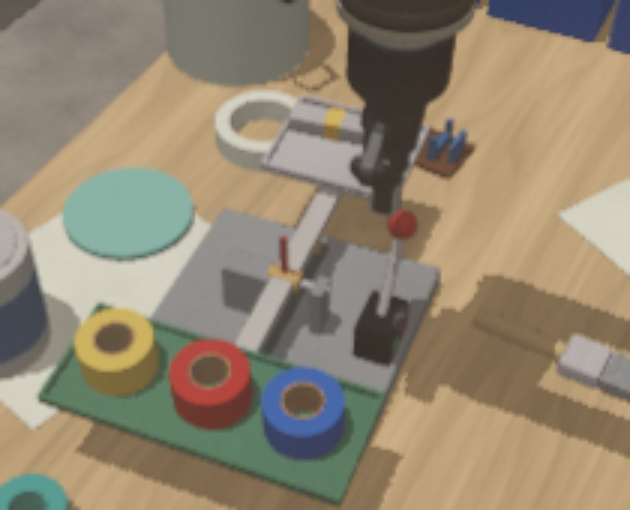

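The knob sits at the free position, matching the prediction at (363,164), and the load pan is dipping. I wait and watch the tilt.

```bash
python3 - <<'E'
from meas import *
for i in range(61):
    s=manip.get_image('side')[:,:,::-1].copy()
    if i%10==0:
        r=[np.round(cv2.minEnclosingCircle(blobs(s,lo,hi,(230,150,350,250))[0])[0],1) for lo,hi in(((100,150,40),(125,255,255)),((20,120,80),(35,255,255)))]
        b=blobs(s,(18,120,80),(35,255,255),(325,110,365,150),5); print(r,b and np.round(cv2.minEnclosingCircle(b[0])[0],1))
s0=cv2.imread('pics/s7.png'); print(cv2.minEnclosingCircle(blobs(s0,(100,150,40),(125,255,255),(230,150,350,250))[0])[0], manip.sense()['t'])
E
```

```text
Traceback (most recent call last):
IndexError: list index out of range
```

```bash
python3 - <<'E'
from meas import *
f=lambda s,lo,hi,bx:[np.round(cv2.minEnclosingCircle(c)[0],1) for c in blobs(s,lo,hi,bx,10)[:1]]
def rep(s): print(f(s,(100,120,40),(125,255,255),(310,190,360,250)),f(s,(0,150,60),(8,255,255),(280,195,318,240)),f(s,(18,100,60),(35,255,255),(325,110,365,150)))
rep(cv2.imread('pics/s7.png'));rep(cv2.imread('pics/s9.png'))
for i in range(61):
    s=manip.get_image('side')[:,:,::-1].copy()
    if i%10==0: rep(s)
print(manip.sense()['t'])
E
```

```text
[array([331., 220.])] [array([299.9, 210.5])] []
[array([330.6, 224. ])] [array([299.5, 214.5])] [array([341.2, 130.9])]
[array([330.6, 224. ])] [array([299.5, 214.8])] [array([341.2, 130.9])]
[array([330.6, 224. ])] [array([299.5, 214.5])] [array([341.2, 130.9])]
[array([330.6, 224. ])] [array([299.5, 214.5])] [array([341.2, 130.9])]
[array([330.6, 224. ])] [array([299.4, 213.8])] [array([341.2, 130.9])]
[array([330.6, 224. ])] [array([299.5, 214.5])] [array([341.2, 130.9])]
[array([330.6, 224. ])] [array([299.5, 214.5])] [array([341.2, 130.9])]
[array([330.6, 224. ])] [array([299.5, 214.8])] [array([341.2, 130.9])]
30.5833
```

The beam is at rest, tipped with the load pan down. I go round to the other side and push the lever back.

Call:
servo_tool(
  moves=[
    [0,0.8,0,0,0,0,0],
    [0,0.85,0,0,0,0,0],
    [-0.04,0.8,0,0,0,0,0],
    [0,0,0,0,0,0,0],
    [0,0,0,0,0,0,0],
  ],
)

```text
t: 31.0
ee_pos: [0.5098, -0.1221, 0.2136]
orientation: [[0.995, 0.102, 0.0], [0.102, -0.995, -0.0], [0.0, 0.0, -1.0]]
contact_force: [0.3, -0.2, -1.2]
finger_gap: -0.004
grasp_force: 0.0
```

Call:
servo_tool(
  moves=[
    [0,0,0.8,0,0,0,0],
    [0,0,0.7,0,0,0,0],
    [0,0,0.34,0,0,0,0],
    [0,0,0,0,0,0,0],
    [0,0,0,0,0,0,0],
  ],
)

```text
t: 31.42
ee_pos: [0.5094, -0.1198, 0.1399]
orientation: [[0.994, 0.106, -0.002], [0.106, -0.994, 0.001], [-0.002, -0.001, -1.0]]
contact_force: [0.5, -0.6, -0.3]
finger_gap: 0.002
grasp_force: 0.0
```

Call:
servo_tool(
  moves=[
    [0,-0.4,0,0,0,0,0],
    [0,-0.4,0,0,0,0,0],
    [0,-0.4,0,0,0,0,0],
    [0,-0.3,0,0,0,0,0],
    [0,-0.3,0,0,0,0,0],
  ],
)

```text
t: 31.83
ee_pos: [0.503, -0.0482, 0.1414]
orientation: [[0.994, 0.105, 0.002], [0.105, -0.994, -0.0], [0.002, 0.001, -1.0]]
contact_force: [1.5, -2.9, 1.6]
finger_gap: -0.002
grasp_force: 1.3
```

Call:
servo_tool(
  moves=[
    [0,-0.3,0,0,0,0,0],
    [0,-0.15,0,0,0,0,0],
    [0,-0.1,0,0,0,0,0],
    [0,-0.05,0,0,0,0,0],
    [0,0,0,0,0,0,0],
  ],
)

```text
t: 32.25
ee_pos: [0.4996, -0.025, 0.14]
orientation: [[0.994, 0.105, -0.0], [0.105, -0.994, 0.0], [-0.0, -0.0, -1.0]]
contact_force: [-0.6, 0.4, 0.3]
finger_gap: -0.005
grasp_force: 0.0
```

Call:
servo_tool(
  moves=[
    [0,-0.05,0,0,0,0,0],
    [0,-0.05,0,0,0,0,0],
    [0,-0.04,0,0,0,0,0],
    [0,0,0,0,0,0,0],
  ],
)

```text
t: 32.58
ee_pos: [0.4991, -0.0196, 0.14]
orientation: [[0.995, 0.105, -0.0], [0.105, -0.995, 0.0], [-0.0, -0.0, -1.0]]
contact_force: [-0.6, -2.0, -1.5]
finger_gap: -0.003
grasp_force: 1.0
```

Call:
servo_tool(
  moves=[
    [0,-0.05,0,0,0,0,0],
    [0,-0.04,0,0,0,0,0],
    [0,0,0,0,0,0,0],
  ],
)

```text
t: 32.83
ee_pos: [0.499, -0.0177, 0.14]
orientation: [[0.994, 0.106, 0.0], [0.106, -0.994, -0.003], [0.0, 0.003, -1.0]]
contact_force: [0.8, -26.6, -4.6]
finger_gap: 0.002
grasp_force: 13.0
```

Call:
servo_tool(
  moves=[
    [0,0,0,0,0,0,0],
    [0,0.4,0,0,0,0,0],
    [0,0.5,0,0,0,0,0],
    [0,0,-0.9,0,0,0,0],
    [0,0,-0.9,0,0,0,50],
  ],
)

```text
t: 33.25
ee_pos: [0.5012, -0.0524, 0.2115]
orientation: [[0.995, 0.103, -0.004], [0.103, -0.995, 0.001], [-0.004, -0.001, -1.0]]
contact_force: [1.3, -0.3, -0.0]
finger_gap: 0.127
grasp_force: 0.0
```

Call:
servo_tool(
  moves=[
    [0,0,-0.3,0,0,0,50],
    [0,0,0,0,0,0,50],
    [0,0,0,0,0,0,50],
  ],
)

```text
t: 33.5
ee_pos: [0.5029, -0.0518, 0.2247]
orientation: [[0.995, 0.105, 0.002], [0.105, -0.995, -0.0], [0.002, 0.0, -1.0]]
contact_force: [0.3, -0.1, 0.0]
finger_gap: 0.564
grasp_force: 0.0
```

```bash
python3 - <<'E'
from meas import *
np.set_printoptions(precision=4,suppress=True)
s=snap('side','s10'); im=snap('top','t10'); print(manip.sense()['ee_pos'],manip.sense()['t'])
f=lambda s,lo,hi,bx:[np.round(cv2.minEnclosingCircle(c)[0],1) for c in blobs(s,lo,hi,bx,5)[:1]]
print(f(s,(100,120,40),(125,255,255),(310,190,360,250)),f(s,(0,150,60),(8,255,255),(280,195,318,240)),'knob',f(s,(0,150,60),(8,255,255),(335,150,375,210)))
c=blobs(im,(18,120,80),(35,255,255),(395,150,435,210),5)
for k in c[:1]: m=cv2.minAreaRect(k); print(m,ray('top',[m[0]],.117))
cv2.imwrite('pics/t10c.png',np.hstack([cv2.resize(im[145:215,380:440],None,fx=6,fy=6,interpolation=cv2.INTER_CUBIC),cv2.resize(s[100:240,280:420],None,fx=3,fy=3)]))
E
```

```text
[ 0.502  -0.0517  0.2233] 33.6
[array([331.1, 220. ])] [array([299.9, 210.5])] knob [array([353.2, 184.9])]
((415.5135498046875, 172.08108520507812), (5.260767459869385, 9.206343650817871), 80.53767395019531) [[ 0.6351 -0.1978  0.117 ]]
```

View pics/t10c.png

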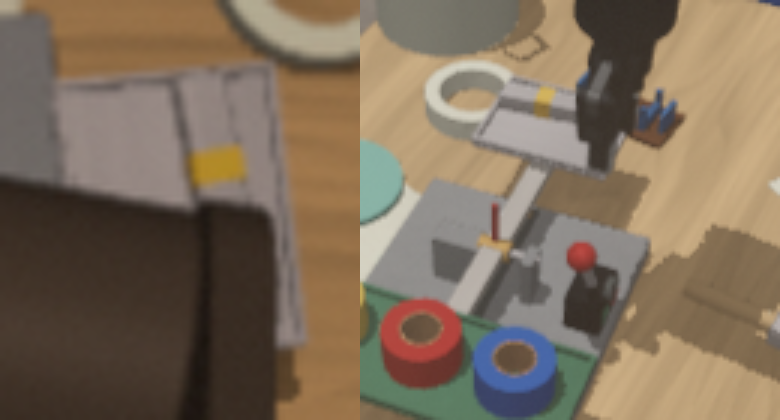

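The lever is locked and the beam level again. The weight lies at (0.635, −0.198), yaw about 9°, and I fetch it next.

Call:
servo_tool(
  moves=[
    [0,0,0,0,0,-0.65,46],
  ],
)

```text
t: 33.68
ee_pos: [0.5018, -0.0517, 0.223]
orientation: [[0.988, 0.155, -0.002], [0.155, -0.988, 0.0], [-0.002, -0.001, -1.0]]
contact_force: [-0.7, 0.4, 0.6]
finger_gap: 0.541
grasp_force: 0.0
```

Call:
servo_tool(
  moves=[
    [0.542,0.826,0,0,0,0,46],
    [0.542,0.826,0,0,0,0,46],
    [0.542,0.826,0,0,0,0,46],
    [0.542,0.826,0,0,0,0,46],
    [0.542,0.826,0,0,0,0,46],
  ],
)

```text
t: 34.1
ee_pos: [0.6358, -0.1992, 0.2223]
orientation: [[0.988, 0.156, -0.002], [0.156, -0.988, 0.001], [-0.002, -0.001, -1.0]]
contact_force: [0.8, -0.1, 0.4]
finger_gap: 0.536
grasp_force: 0.0
```

Call:
servo_tool(
  moves=[
    [0,0,0.6,0,0,0,46],
    [0,0,0.6,0,0,0,46],
    [0,0,0,0,0,0,46],
    [0,0,0,0,0,0,46],
    [0,0,0,0,0,0,46],
  ],
)

```text
t: 34.52
ee_pos: [0.6354, -0.1977, 0.1764]
orientation: [[0.988, 0.157, -0.001], [0.157, -0.988, 0.0], [-0.001, -0.0, -1.0]]
contact_force: [-0.1, 0.7, 1.0]
finger_gap: 0.537
grasp_force: 0.0
```

```bash
python3 - <<'E'
from meas import *
s=snap('side','s11'); print(manip.sense()['ee_pos'])
c=blobs(s,(18,100,60),(35,255,255),(320,110,375,150),5); print([cv2.minEnclosingCircle(k)[0] for k in c], proj('side',[[.635,-.198,.117]]))
print(manip.sense()['orientation'])
E
```

```text
[ 0.63578789 -0.19787832  0.17708524]
[(340.9285583496094, 133.64285278320312)] [[341.14612642 131.14163252]]
[[ 9.87631123e-01  1.56793256e-01  7.99231716e-04]
 [ 1.56793530e-01 -9.87631360e-01 -2.91466750e-04]
 [ 7.43646286e-04  4.13175996e-04 -9.99999638e-01]]
```

Consistent between views (the band also shows its side face). Descending and gripping.

Call:
servo_tool(
  moves=[
    [0,0,0.6,0,0,0,46],
    [0,0,0.4,0,0,0,46],
    [0,0,0.28,0,0,0,46],
    [0,0,0,0,0,0,46],
    [0,0,0,0,0,0,46],
  ],
)

```text
t: 34.98
ee_pos: [0.6356, -0.198, 0.1255]
orientation: [[0.988, 0.157, 0.0], [0.157, -0.988, -0.0], [0.0, 0.0, -1.0]]
contact_force: [-0.6, -0.4, 0.7]
finger_gap: 0.538
grasp_force: 0.0
```

Call:
servo_tool(
  moves=[
    [0,0,0,0,0,0,10],
    [0,0,0,0,0,0,10],
    [0,0,0,0,0,0,10],
    [0,0,0,0,0,0,10],
    [0,0,0,0,0,0,10],
  ],
  squeeze=60,
)

```text
t: 35.4
ee_pos: [0.6362, -0.1984, 0.1261]
orientation: [[0.988, 0.156, 0.002], [0.156, -0.988, -0.001], [0.002, 0.001, -1.0]]
contact_force: [-0.2, -0.3, 6.6]
finger_gap: 0.256
grasp_force: 58.7
```

Call:
servo_tool(
  moves=[
    [0,0,0,0,0,0,10],
    [0,0,-0.3,0,0,0,10],
    [0,0,-0.6,0,0,0,10],
    [0,0,-0.5,0,0,0,10],
    [0,0,0,0,0,0,10],
  ],
)

```text
t: 35.82
ee_pos: [0.6373, -0.1988, 0.1857]
orientation: [[0.988, 0.156, 0.005], [0.156, -0.988, -0.002], [0.005, 0.003, -1.0]]
contact_force: [2.8, -0.1, -3.1]
finger_gap: 0.255
grasp_force: 59.3
```

```bash
python3 - <<'E'
from meas import *
np.set_printoptions(precision=4,suppress=True)
im=cv2.imread('pics/top0.png'); sd=cv2.imread('pics/side0.png')
hsv=cv2.cvtColor(im,cv2.COLOR_BGR2HSV)
m=((hsv[...,2]<90)).astype(np.uint8)*255; k=np.zeros_like(m); k[160:218,440:474]=m[160:218,440:474]
c=max(cv2.findContours(k,cv2.RETR_EXTERNAL,cv2.CHAIN_APPROX_NONE)[0],key=cv2.contourArea)
print('base',cv2.minAreaRect(ray('top',c.reshape(-1,2),.008)[:,:2].astype(np.float32)))
for nm,i,box in(('top',im,(440,160,474,218)),('side',sd,(345,115,395,155))):
    bs=[np.round(cv2.minAreaRect(b)[0],1) for b in blobs(i,(100,90,40),(125,255,255),box,3)]; print(nm,bs)
# predicted prong tops / seat
a=np.radians(-4.5); ex=np.array([np.cos(a),np.sin(a),0]); ey=np.array([-np.sin(a),np.cos(a),0]); o=np.array([.6028,-.342,.03])
P=[o+sx*.032*ex+sy*.019*ey for sx in(1,-1) for sy in(1,-1)]
for nm in('top','side'): print(nm,proj(nm,P))
cv2.imwrite('pics/cr.png',np.hstack([cv2.resize(im[160:220,435:480],(450,600),interpolation=cv2.INTER_CUBIC)[:, :340],cv2.resize(sd[115:155,345:395],(460,368),interpolation=cv2.INTER_CUBIC)[:600].repeat(1,0) if 0 else np.vstack([cv2.resize(sd[115:155,345:395],(460,368),interpolation=cv2.INTER_CUBIC),np.zeros((232,460,3),np.uint8)])]))
E
```

```text
base ((0.6030164957046509, -0.34194672107696533), (0.06401675194501877, 0.12495636194944382), 85.1353759765625)
top [array([458.5, 177.7]), array([457. , 198.3]), array([457., 205.]), array([459.5, 170.5])]
side []
top [[452.4121 176.8284]
 [464.7508 177.9862]
 [451.0785 197.7404]
 [463.4765 198.8831]]
side [[357.1798 130.9112]
 [362.7266 125.0816]
 [374.0191 137.4957]
 [379.3956 131.4421]]
```

Call:
servo_tool(
  moves=[
    [0,0,0,0,0,0.99,10],
    [0,0,0,0,0,0.99,10],
    [0,0,0,0,0,0.99,10],
    [0,0,0,0,0,0,10],
    [0,0,0,0,0,0,10],
  ],
)

```text
t: 36.23
ee_pos: [0.6352, -0.198, 0.1807]
orientation: [[0.997, -0.078, -0.0], [-0.078, -0.997, 0.0], [-0.0, -0.0, -1.0]]
contact_force: [0.3, 0.2, -3.4]
finger_gap: 0.257
grasp_force: 59.2
```

Call:
servo_tool(
  moves=[
    [-0.13,0.914,0,0,0,0,10],
    [-0.13,0.914,0,0,0,0,10],
    [-0.13,0.914,0,0,0,0,10],
    [-0.13,0.914,0,0,0,0,10],
    [0,0,0,0,0,0,10],
  ],
)

```text
t: 36.65
ee_pos: [0.6013, -0.3485, 0.1808]
orientation: [[0.997, -0.081, 0.0], [-0.081, -0.997, -0.002], [0.0, 0.002, -1.0]]
contact_force: [-0.8, 0.8, -2.5]
finger_gap: 0.256
grasp_force: 59.7
```

Call:
servo_tool(
  moves=[
    [0,0,0,0,0,0,10],
    [0,0,0.5,0,0,0,10],
    [0,0,0.8,0,0,0,10],
    [0,0,0.6,0,0,0,10],
    [0,0,0,0,0,0,10],
  ],
)

```text
t: 37.07
ee_pos: [0.6005, -0.3394, 0.1]
orientation: [[0.997, -0.078, -0.006], [-0.078, -0.997, 0.004], [-0.007, -0.004, -1.0]]
contact_force: [-1.8, 2.1, -4.2]
finger_gap: 0.256
grasp_force: 59.7
```

Call:
servo_tool(
  moves=[
    [0,0,0,0,0,0,10],
    [0,0,0,0,0,0,10],
    [0,0,0,0,0,0,10],
    [0,0,0,0,0,0,10],
  ],
)

```text
t: 37.4
ee_pos: [0.6039, -0.3425, 0.1068]
orientation: [[0.997, -0.08, 0.002], [-0.08, -0.997, -0.001], [0.002, 0.001, -1.0]]
contact_force: [0.3, -0.5, -2.8]
finger_gap: 0.253
grasp_force: 59.7
```

```bash
python3 - <<'E'
from meas import *
np.set_printoptions(precision=4,suppress=True)
s=snap('side','s12');t=snap('top','t12'); q=manip.sense(); print(q['ee_pos'],q['orientation'][:,0])
c=blobs(s,(18,100,60),(35,255,255),(330,90,400,160),5); print([cv2.minEnclosingCircle(k)[0] for k in c])
cv2.imwrite('pics/s12c.png',np.hstack([cv2.resize(s[90:165,330:420],None,fx=5,fy=5,interpolation=cv2.INTER_CUBIC),cv2.resize(t[150:225,430:490],None,fx=5,fy=5,interpolation=cv2.INTER_CUBIC)]))
E
```

```text
[ 0.6035 -0.3425  0.1062] [ 0.9968 -0.0803  0.0016]
[(368.0, 121.0)]
```

View pics/s12c.png

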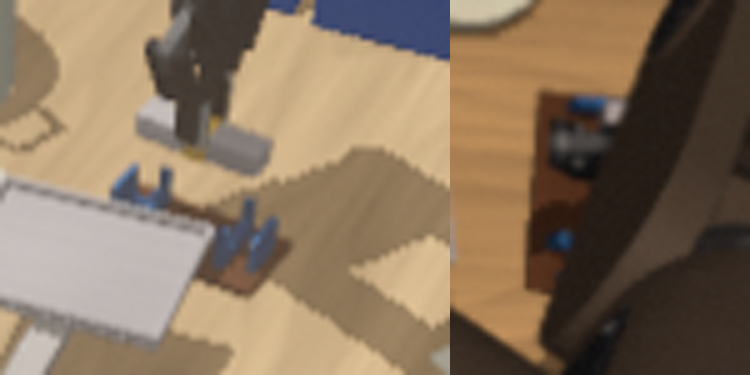

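The bar is held level over the cradle at about (205,140) in the crop and parallel to it. I lower it into the yokes.

Call:
servo_tool(
  moves=[
    [0,0,0.4,0,0,0,10],
    [0,0,0.35,0,0,0,10],
    [0,0,0.25,0,0,0,10],
    [0,0,0.15,0,0,0,10],
    [0,0,0,0,0,0,10],
  ],
)

```text
t: 37.92
ee_pos: [0.602, -0.3416, 0.057]
orientation: [[0.997, -0.081, -0.002], [-0.081, -0.997, 0.001], [-0.002, -0.001, -1.0]]
contact_force: [-0.2, 0.2, -2.5]
finger_gap: 0.255
grasp_force: 59.7
```

Call:
servo_tool(
  moves=[
    [0,0,0.1,0,0,0,10],
    [0,0,0.06,0,0,0,10],
    [0,0,0,0,0,0,10],
    [0,0,0,0,0,0,10],
  ],
)

```text
t: 38.25
ee_pos: [0.603, -0.3423, 0.0527]
orientation: [[0.997, -0.08, 0.0], [-0.08, -0.997, -0.0], [0.0, 0.0, -1.0]]
contact_force: [-0.0, 0.0, -3.7]
finger_gap: 0.258
grasp_force: 59.7
```

Call:
servo_tool(
  moves=[
    [0,0,0.04,0,0,0,10],
    [0,0,0,0,0,0,10],
    [0,0,0.02,0,0,0,10],
    [0,0,0,0,0,0,10],
  ],
)

```text
t: 38.58
ee_pos: [0.6033, -0.3425, 0.0517]
orientation: [[0.997, -0.081, 0.001], [-0.081, -0.997, -0.001], [0.001, 0.001, -1.0]]
contact_force: [-5.5, 3.2, 14.2]
finger_gap: 0.257
grasp_force: 61.7
```

Call:
servo_tool(
  moves=[
    [0,0,0,0,0,0,26],
    [0,0,0,0,0,0,32],
    [0,0,0,0,0,0,40],
    [0,0,0,0,0,0,46],
    [0,0,0,0,0,0,46],
  ],
)

```text
t: 39.0
ee_pos: [0.6029, -0.3422, 0.0501]
orientation: [[0.997, -0.081, 0.0], [-0.081, -0.997, -0.0], [0.0, 0.0, -1.0]]
contact_force: [0.1, -0.2, 0.8]
finger_gap: 0.539
grasp_force: 0.0
```

Call:
servo_tool(
  moves=[
    [0,0,-0.3,0,0,0,46],
    [0,0,-0.7,0,0,0,46],
    [0,0,-1,0,0,0,46],
    [0,0,-1,0,0,0,46],
    [-0.8,0,-0.5,0,0,0,46],
  ],
)

```text
t: 39.42
ee_pos: [0.5764, -0.3412, 0.1959]
orientation: [[0.997, -0.079, 0.008], [-0.079, -0.997, -0.005], [0.009, 0.004, -1.0]]
contact_force: [-1.1, -0.9, 1.4]
finger_gap: 0.537
grasp_force: 0.0
```

Call:
servo_tool(
  moves=[
    [-0.9,0.3,0,0,0,0,46],
    [-0.9,0.3,0,0,0,0,46],
    [-0.9,0.3,0,0,0,0,46],
    [-0.5,0.3,0,0,0,0,46],
    [0,0,0,0,0,0,46],
  ],
)

```text
t: 39.83
ee_pos: [0.4357, -0.3782, 0.1912]
orientation: [[0.997, -0.083, -0.001], [-0.083, -0.997, -0.0], [-0.001, 0.0, -1.0]]
contact_force: [0.9, 0.1, 0.5]
finger_gap: 0.54
grasp_force: 0.0
```

```bash
python3 - <<'E'
from meas import *
np.set_printoptions(precision=4,suppress=True)
s=snap('side','s13');t=snap('top','t13'); q=manip.sense(); print(q['ee_pos'],q['t'],q['contact_force'])
for n,i,b in(('side',s,(345,100,400,160)),('top',t,(440,160,476,218))):
    for k in blobs(i,(18,100,60),(35,255,255),b,4)[:1]: print(n,cv2.minAreaRect(k)[0], ray(n,[cv2.minAreaRect(k)[0]],.042))
f=lambda s,lo,hi,bx:[np.round(cv2.minEnclosingCircle(c)[0],1) for c in blobs(s,lo,hi,bx,5)[:1]]
print(f(s,(100,120,40),(125,255,255),(310,190,360,250)),f(s,(0,150,60),(8,255,255),(280,195,318,240)),'knob',f(s,(0,150,60),(8,255,255),(335,150,375,210)))
cv2.imwrite('pics/v13.png',np.hstack([cv2.resize(s[90:165,330:420],None,fx=5,fy=5,interpolation=cv2.INTER_CUBIC),cv2.resize(t[150:225,430:490],None,fx=5,fy=5,interpolation=cv2.INTER_CUBIC)]))
E
```

```text
[ 0.4392 -0.3778  0.1912] 39.9333 [ 0.3214 -0.365   0.487 ]
side (368.42645263671875, 128.95587158203125) [[ 0.6018 -0.3385  0.042 ]]
top (459.0, 187.5) [[ 0.6023 -0.3421  0.042 ]]
[array([331.1, 220. ])] [array([299.8, 210.4])] knob [array([353. , 184.7])]
```

View pics/v13.png

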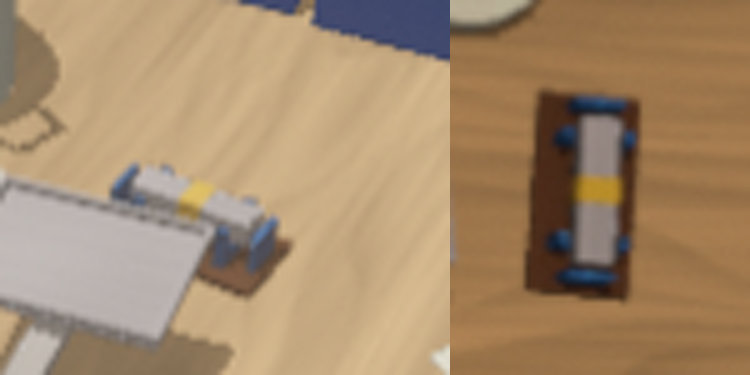

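The weight is seated between the yokes, with its band at (600,190) in the crop, and the rolls, beam and lever are at their locked positions. I hand in.

```bash
python3 -c "
from station import manip
print(manip.sign_off())"
```

```text
the job is handed in; nothing more can be done
None
```

The job is done and handed in at about 40 s of the 200 s, with no score returned; the last camera check showed the beam locked level, the rolls in place on the load pan (all three seen flat there earlier) and the check weight seated in its cradle.

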